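Hang and gauge the bronze sample plates

TASK

Hang every bronze sample plate on a stud of the sloped board: slip its keyhole over the stud's head, stub side out and keyhole end uphill, and slide it down until it is locked behind the head, hanging straight and flat on the board. Then switch the gauge reader on by pulling its knob out to the detent and touch the probe's tip onto the steel test spot of each hung plate, from the longest plate to the shortest. Put the probe back in its holder, and last of all push the knob back in; do not knock over the jar of wax.

Things in the scene. Friction and masses are not known exactly. Their poses are not given: they have to be found in the camera images.
- board: Sloped grey hanging board, fixed, 200 mm (x, up the slope) by 400 mm (y); its face rises at 20 degrees away from the robot. Origin: centre of its face; x up the slope, y along its width (to the robot's left), z out of the face. Its lower edge is 10 to 20 mm above the table. Four steel studs stand square to the face in a row, 105 mm apart, 60 mm up-slope of the origin.
- stud_1 (a point): Foot of stud 1, counted from the left as seen from the robot: on its axis, on the board's face; axes as the board's. Shank 10 mm diameter; head 22 mm diameter with chamfered rim, its underside 11 mm and its top 18 mm out from the face.
- stud_2 (a point): Foot of stud 2, counted from the left as seen from the robot: on its axis, on the board's face; axes as the board's. Shank 10 mm diameter; head 22 mm diameter with chamfered rim, its underside 11 mm and its top 18 mm out from the face.
- stud_3 (a point): Foot of stud 3, counted from the left as seen from the robot: on its axis, on the board's face; axes as the board's. Shank 10 mm diameter; head 22 mm diameter with chamfered rim, its underside 11 mm and its top 18 mm out from the face.
- stud_4 (a point): Foot of stud 4, counted from the left as seen from the robot: on its axis, on the board's face; axes as the board's. Shank 10 mm diameter; head 22 mm diameter with chamfered rim, its underside 11 mm and its top 18 mm out from the face.
- plate_1: Longest bronze sample plate (may be absent): 158 mm long (x), 76 wide, 8 thick, about 0.4 kg, x from -90 to +68 mm. Keyhole near its +x end. A stub to grip it by stands on it: 20 mm along x, 24 along y, top 48 mm above the underside. Origin: on the underside, under the stub's centre; z up out of the stubbed face. At the start it lies flat on the table, stub up.
- plate_1_seat (a point): Point of plate 1's slot, on the underside at x = 52 mm, y = 0; it lies at a stud's foot when the plate hangs locked, x along the board's x. The keyhole goes right through: 28 mm wide opening centred at x = 28 mm (corners cut), and from it a 15 mm wide slot towards +x, ending at x = 57.5 mm (shank centre then at 52.5 mm).
- plate_1_spot (a point): Test spot of plate 1: centre of the 14 mm steel disc on its upper face, at x = -78 mm, y = 0, z = 8 mm.
- plate_2: Second longest bronze sample plate (may be absent): 142 mm long (x), 76 wide, 8 thick, about 0.4 kg, x from -74 to +68 mm. Keyhole near its +x end. A stub to grip it by stands on it: 20 mm along x, 24 along y, top 48 mm above the underside. Origin: on the underside, under the stub's centre; z up out of the stubbed face. At the start it lies flat on the table, stub up.
- plate_2_seat (a point): Point of plate 2's slot, on the underside at x = 52 mm, y = 0; it lies at a stud's foot when the plate hangs locked, x along the board's x. The keyhole goes right through: 28 mm wide opening centred at x = 28 mm (corners cut), and from it a 15 mm wide slot towards +x, ending at x = 57.5 mm (shank centre then at 52.5 mm).
- plate_2_spot (a point): Test spot of plate 2: centre of the 14 mm steel disc on its upper face, at x = -62 mm, y = 0, z = 8 mm.
- plate_3: Third longest bronze sample plate (may be absent): 126 mm long (x), 76 wide, 8 thick, about 0.4 kg, x from -58 to +68 mm. Keyhole near its +x end. A stub to grip it by stands on it: 20 mm along x, 24 along y, top 48 mm above the underside. Origin: on the underside, under the stub's centre; z up out of the stubbed face. At the start it lies flat on the table, stub up.
- plate_3_seat (a point): Point of plate 3's slot, on the underside at x = 52 mm, y = 0; it lies at a stud's foot when the plate hangs locked, x along the board's x. The keyhole goes right through: 28 mm wide opening centred at x = 28 mm (corners cut), and from it a 15 mm wide slot towards +x, ending at x = 57.5 mm (shank centre then at 52.5 mm).
- plate_3_spot (a point): Test spot of plate 3: centre of the 14 mm steel disc on its upper face, at x = -46 mm, y = 0, z = 8 mm.
- plate_4: Shortest bronze sample plate (may be absent): 110 mm long (x), 76 wide, 8 thick, about 0.4 kg, x from -42 to +68 mm. Keyhole near its +x end. A stub to grip it by stands on it: 20 mm along x, 24 along y, top 48 mm above the underside. Origin: on the underside, under the stub's centre; z up out of the stubbed face. At the start it lies flat on the table, stub up.
- plate_4_seat (a point): Point of plate 4's slot, on the underside at x = 52 mm, y = 0; it lies at a stud's foot when the plate hangs locked, x along the board's x. The keyhole goes right through: 28 mm wide opening centred at x = 28 mm (corners cut), and from it a 15 mm wide slot towards +x, ending at x = 57.5 mm (shank centre then at 52.5 mm).
- plate_4_spot (a point): Test spot of plate 4: centre of the 14 mm steel disc on its upper face, at x = -30 mm, y = 0, z = 8 mm.
- power_knob (a joint): Pull switch of the gauge reader, m: 0 = pushed in (off), 0.030 = pulled fully out (on). It has a spring detent at each end: about 5 N is needed to leave an end; past the middle the spring helps it on to the other end, where it stays.
- knob_grip (a point): Centre of the switch's black round knob (moves with it): 34 mm diameter, 24 mm thick along its axis, 58 mm above the table, on a 12 mm stem. Its axis is level, along this point's x; pulling goes along -x, towards the robot side. Pushed in, its centre is 45 mm in front of the reader's front face. The reader is a fixed grey box behind it, 100 x 110 mm and 85 high.
- probe: Wireless probe of the gauge: square grey rod 18 x 18 mm, 150 mm long, its last 25 mm tapering to a 6 mm steel tip. Origin at the tip, z up along the rod, x and y square to its flats. It stands tip down in its holder; 120 g.
- probe_tip (a point): The probe's tip (as probe's origin).
- holder: Fixed black square pot for the probe, 34 mm outside, 24 mm inside, 60 mm high, inner floor 5 mm above the table, on a 70 mm square foot. Origin: underside centre; x, y square to its walls.
- holder_floor (a point): Centre of the holder's inner floor.
- wax_jar: Bystander: amber jar, 72 mm diameter, 80 high, standing in front of the board. Origin: underside centre.

How it is judged:
By the outcome, as a careful person would: the job done as asked, in the order asked, and still so for the second after the job is handed in, with the robot touching nothing.
Of plate_1, plate_2, plate_3, plate_4 only 3 to 4 are there at a start; the rules pass over those that are not, and their reading is None.
At some moment in a run one of plate_1, plate_2, plate_3, plate_4 may be knocked a few centimetres aside while the robot is not near it.
It also fails if it takes over 208 s, if anything falls off the work surface, if the arm or the gripper's body presses on something with over 40 N, if the wrist force passes 120 N, or if a joint passes its speed limit or range.

ROBOT

A 6-joint arm with a two-finger parallel gripper is mounted at the origin on the work surface. World frame = base frame: x ahead of the robot, y to its left, z up, the work surface at z = 0. Lengths are in m, angles in rad, forces in N, time in s.
With the tool pointing down it reaches from about 0.15 to 0.775 m from the base axis. Payload 6.1 kg.
Tool frame: the origin (TCP) lies between the finger pads; the fingertips stand 22 mm ahead of it and the grasp point (between the pads) lies 3 mm ahead of it (ctrl.tips_ahead is the distance from the TCP to the fingertips, in m); z points along the fingers, y is the line along which they close (so a half turn about z gives the same grasp; the last joint's range is limited). The gripper opens to 85 mm and grips with 20 to 120 N. Pads are 22 mm wide; open, the fingers measure 114 mm over their backs; the gripper's body (76 mm by 85 mm) begins 54 mm behind the grasp point. The pads swing forward as they close: fully open they stand 13 mm farther back than shut.
Start: joints at [-1.179, 0.126, -0.04, 1.405, 0, 1.571], TCP at [0.2, -0.485, 0.253] pointing down, gripper open.
Joint ranges: [-2.72, 2.72], [-0.95, 1.95], [-1.27, 1.35], [-1.78, 2.02], [-1.46, 1.47], [-3.14, 3.14]. Speed limits (rad/s): [2.39, 2.39, 3.01, 3.14, 3.14, 3.14].

INTERFACE

Orientations are given as [roll, pitch, yaw] about the fixed x, y, z axes, in that order (R = Rz(yaw) Ry(pitch) Rx(roll)).
In Python, from plant import ctrl gives the robot as it stands.
- The arm moves only by the tool servo_tool, never from a script. Its argument "series" is a list of rows, each a list of 6 numbers: the shift along the tool's x, y, z scaled (see below), then the turn, a rotation vector about the tool's x, y, z scaled (see below). In form: [[tx, ty, tz, wx, wy, wz], ...]. A call has 1 to 5 rows; each row is the pose to reach, as a shift and turn from the pose commanded when the call began, along the tool's axes at that moment; what a row does not reach only later rows make up. The controller multiplies each number of a shift by 50 cm and each number of a turn by 90 degrees. A row lasts 1/12 s, in which the tool goes at most 41.7 mm and 7.16 degrees, less where a joint would pass 70% of its speed; a pose out of reach is approached as far as the arm can. A call with a number of a shift or a turn outside -1 to 1 is refused whole. A call with a gripper value outside its range is refused whole. "fingers" is the opening, from -1 (shut) to 1 (fully open), so that 0 is half open, set as the call begins (left out, the last holds). The fingers move at their own pace and stop on an object; the grip force is fixed at half the most. Time passes only in rows, so rows that repeat a pose let the fingers close. It gives the time, the measured TCP pose, the force, the opening and the grip force at its end, in the units of the state.
- ctrl.sense(): the state, without advancing time (a new reading comes with each control period).
- ctrl.read_camera(name): name is "scene" or "side" or "wrist"; returns the picture (420x560x3 uint8, red, green, blue); there is no depth.
- ctrl.calibration(name): a dict with "fov_y" (degrees; the focal length in pixels is half the picture's height over the tangent of half this angle, whatever the lens; pixels are square), "cx", "cy" (the principal point, pixels), "rvec" (rotation vector, rad) and "tvec" (3), from world to camera coordinates, as OpenCV has them. Camera axes: x right, y down, z forward; pixel columns grow to the right and rows downward; lengths in m; the calibration is good to about 2 mm. The wrist camera is an equidistant fisheye: a pixel r from the principal point sees the ray r / f radians off the axis. A picture is of the moment at which its call begins: read the wrist's pose just before it. calibration takes no time and is no camera call; for the wrist camera it gives the pose at the moment of the call.
- ctrl.hand_in(): hands the job in; it is judged then, once.
The state is a dict: "time_s": time; "joint_pos": joint angles; "joint_vel": joint speeds; "joint_torque": joint torques, N m; "tcp_pos": TCP position; "tool_rot": TCP orientation; "force": force on the tool from outside, world axes, zero at the start; "moment": the same for the moment, N m; "finger_gap": opening from 0.0 (shut) to 1.0 (fully open); "finger_force": force on a finger pad.
Only numpy, scipy, OpenCV 4.12 (cv2) and the standard library are available. Lean on these libraries where they do the work, as an engineer would, in place of code of your own. Each camera call takes 0.05 s, during which the arm holds its last target. There are 200 camera calls.

## Working session

There is one attempt and no reset: what is moved stays moved. The work goes in short steps, Python scripts to look and compute and a tool call to move; the robot and the scene stay as the last step left them, time stands still between calls to the robot, and variables do not carry over. Pictures are saved under pics/ and viewed, at most 14 in all, crops included, and the job is handed in when it is done.

Besides the shell and the picture viewer there is one more tool, called as name(argument=value, ...) on one line, values as JSON. servo_tool: Moves the arm, as the interface text tells. Shifts and turns lie within -1 to 1; 1 stands for 50 cm of shift or 90 degrees of turn. Its arguments: {"type":"object","properties":{"series":{"type":"array"},"fingers":{"type":"number"}},"required":["series"]}

```bash
ls; mkdir -p pics; cat > h.py <<'E'
import numpy as np, cv2
from scipy.spatial.transform import Rotation as R
from plant import ctrl
def cam(n):
    c=ctrl.calibration(n); f=210/np.tan(np.radians(c['fov_y']/2))
    return f,c['cx'],c['cy'],R.from_rotvec(c['rvec']).as_matrix(),np.array(c['tvec'])
def ray(n,u,v,C=None):
    f,cx,cy,M,t=C or cam(n); x,y=(u-cx),(v-cy)
    if n=='wrist':
        r=np.hypot(x,y)+1e-9; th=r/f; d=np.array([np.sin(th)*x/r,np.sin(th)*y/r,np.cos(th)])
    else: d=np.array([x/f,y/f,1.])
    return -M.T@t, M.T@d
def onz(n,u,v,z,C=None):
    o,d=ray(n,u,v,C); return o+d*(z-o[2])/d[2]
def proj(n,p,C=None):
    f,cx,cy,M,t=C or cam(n); q=M@np.asarray(p)+t
    if n=='wrist':
        r=np.hypot(q[0],q[1])+1e-9; th=np.arctan2(r,q[2]); return np.array([cx+f*th*q[0]/r,cy+f*th*q[1]/r])
    return np.array([cx+f*q[0]/q[2],cy+f*q[1]/q[2]])
def snap(n,fn,crop=None,k=1):
    C=cam(n); im=ctrl.read_camera(n)[:,:,::-1]
    cv2.imwrite('pics/raw_'+fn,im)
    if crop: im=im[crop[1]:crop[3],crop[0]:crop[2]]
    if k!=1: im=cv2.resize(im,None,fx=k,fy=k,interpolation=cv2.INTER_CUBIC)
    cv2.imwrite('pics/'+fn,im); return C
def rot(s): return R.from_euler('xyz',s['tool_rot'])
E
python3 - <<'E'
from h import *
s=ctrl.sense(); print(s)
for n in('scene','side','wrist'):
    C=snap(n,n+'0.png',k=1.42); print(n,C[0],C[1],C[2],-C[3].T@C[4],C[3][2])
E
```

```text
pics
{'time_s': 0.0, 'joint_pos': array([-1.17899781e+00,  1.26402004e-01, -4.06024215e-02,  1.40539476e+00,
       -4.09754609e-05,  1.57082184e+00]), 'joint_vel': array([ 2.05366432e-03,  1.78632402e-03, -5.81084474e-07,  1.82557210e-03,
       -3.40399158e-04, -1.54894144e-03]), 'joint_torque': array([-7.53220029e-04, -4.35915112e+01,  3.52924132e+01,  1.71983242e-02,
       -3.84287750e-05, -4.84989798e-06]), 'tcp_pos': array([ 0.20032172, -0.48488331,  0.25251945]), 'tool_rot': array([-3.13998980e+00,  4.10162982e-05,  3.91773067e-01]), 'force': array([-0.53002871, -0.03305098,  0.810655  ]), 'moment': array([-0.00633358,  0.03208729, -0.01498724]), 'finger_force': 0.0, 'finger_gap': 0.9980812318570591}
scene 538.848825371354 277.28120060681215 218.80099558139696 [1.24042614 0.93012146 0.88050329] [-0.49354538 -0.67028593 -0.55419286]
side 540.4233382914347 280.0613299487087 206.7840050907008 [0.2878938  1.27085153 1.03531251] [ 0.14743544 -0.79400858 -0.58975687]
wrist 325.19226210127806 277.3868249901322 206.1469147345642 [ 0.27024099 -0.45631701  0.37300931] [-0.27711235 -0.11285523 -0.9541868 ]
```

View pics/scene0.png

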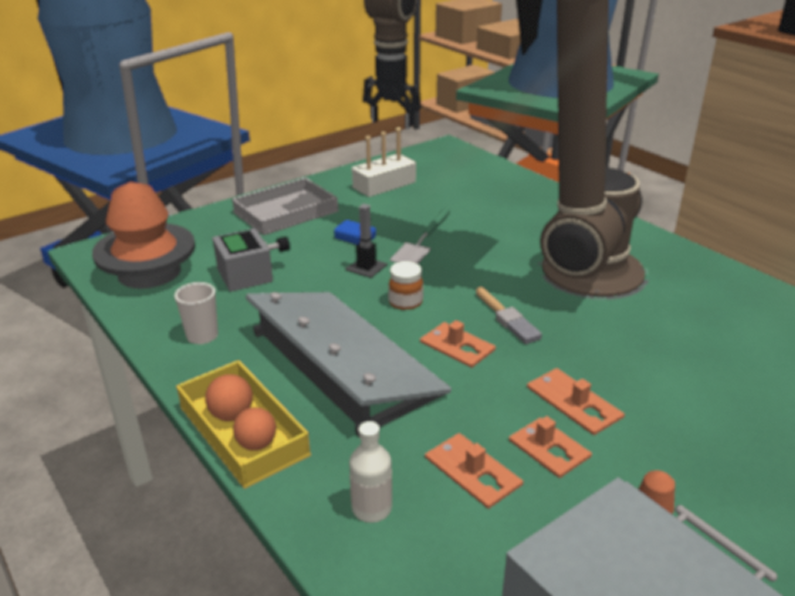

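View pics/side0.png

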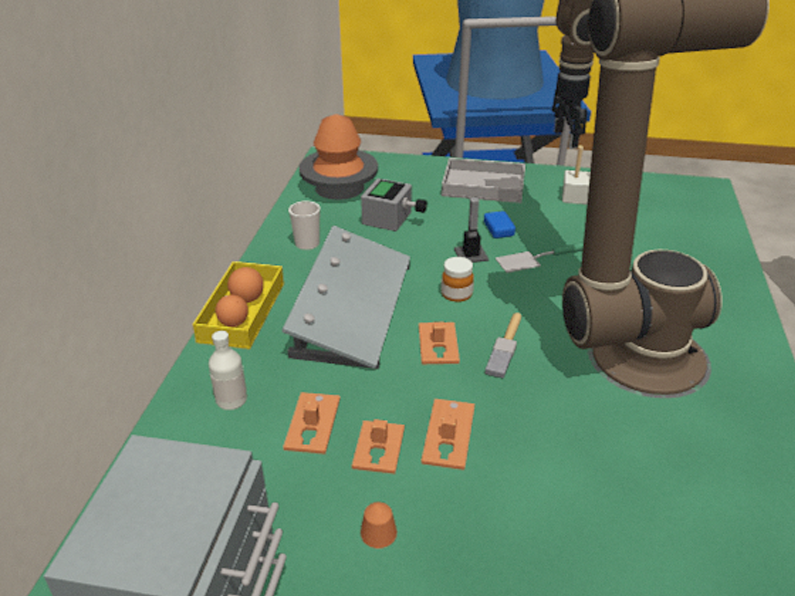

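The side and scene views show all four plates, with the keyhole ends towards +y. The board is centre-left, and the reader, probe and jar are beyond it. I'll take enlarged crops for accurate pixel positions.

```bash
python3 - <<'E'
import cv2
a=cv2.imread('pics/raw_side0.png')
def c(x0,y0,x1,y1,k,f):
    im=cv2.resize(a[y0:y1,x0:x1],None,fx=k,fy=k,interpolation=cv2.INTER_CUBIC)
    for x in range((x0+9)//10*10,x1,10):
        cv2.line(im,((x-x0)*k,0),((x-x0)*k,6 if x%50 else 16),(255,255,255),1)
        if x%20==0: cv2.putText(im,str(x),((x-x0)*k,16),0,.35,(255,255,255),1)
    for y in range((y0+9)//10*10,y1,10):
        cv2.line(im,(0,(y-y0)*k),(6,(y-y0)*k),(255,255,255),1)
        if y%20==0: cv2.putText(im,str(y),(8,(y-y0)*k+4),0,.35,(255,255,255),1)
    cv2.imwrite('pics/'+f,im)
c(192,218,352,338,5,'c1.png'); c(192,118,352,262,4,'c2.png')
E
```

```text
(no output)
```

View pics/c1.png

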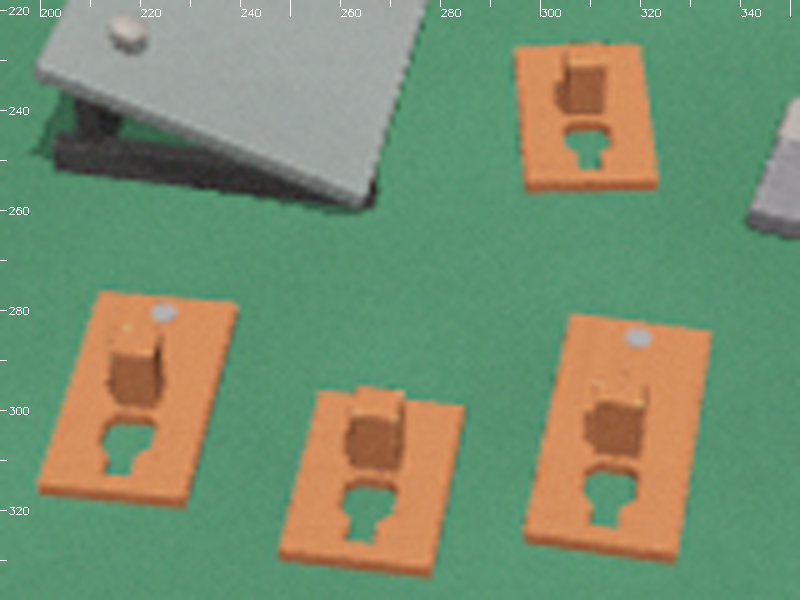

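View pics/c2.png

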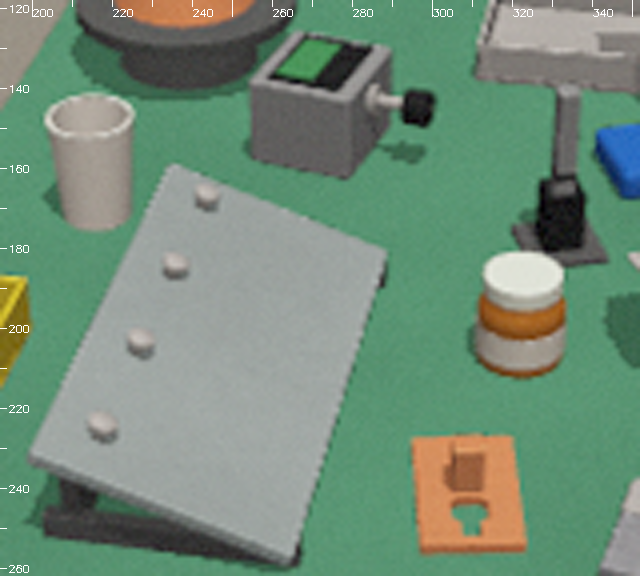

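The plate, board and stud corners are clear enough to fit poses by least squares.

```bash
python3 - <<'E'
from h import *
from scipy.optimize import least_squares
C=cam('side')
P={'A':[(98,291),(238,303),(186,501),(38,489)],'B':[(318,391),(464,406),(432,570),(279,553)],'C':[(570,315),(711,332),(677,555),(525,538)],'D':[(514,47),(640,45),(658,183),(526,186)]}
for k,v in P.items():
    w=np.array([onz('side',192+a/5,218+b/5,.008,C) for a,b in v])
    L=(np.linalg.norm(w[0]-w[3])+np.linalg.norm(w[1]-w[2]))/2;W=(np.linalg.norm(w[0]-w[1])+np.linalg.norm(w[3]-w[2]))/2
    d=(w[3]-w[0]+w[2]-w[1])/2;d/=np.linalg.norm(d)
    o=(w[2]+w[3])/2-d*.068
    print(k,'L',L,'W',W,'org',o.round(4),'yaw',np.degrees(np.arctan2(d[1],d[0])))
bc=[((172,163),(.1,-.2,0)),((386,253),(-.1,-.2,0)),((292,560),(-.1,.2,0)),((30,457),(.1,.2,0))]
st=[((206,193),(.06,-.1575,.018)),((174,264),(.06,-.0525,.018)),((139,339),(.06,.0525,.018)),((101,423),(.06,.1575,.018))]
pts=[((192+a/4,118+b/4),p) for (a,b),p in bc+st]
def f(q):
    M=R.from_euler('xyz',[0,-np.radians(20),q[3]]).as_matrix()
    return np.concatenate([proj('side',M@np.array(p)+q[:3],C)-uv for uv,p in pts])
s=least_squares(f,[.5,.1,.05,0.])
print('board',s.x,np.degrees(s.x[3]),'lower edge z',s.x[2]-.1*np.sin(np.radians(20)));print(s.fun.reshape(-1,2).round(1).tolist())
M=R.from_euler('xyz',[0,-np.radians(20),s.x[3]]).as_matrix()
for i in range(4): print('stud',i+1,M@np.array([.06,.1575-.105*i,0])+s.x[:3])
for n,u,v,z in[('knob',192+418/4,118+107/4,.058),('probe top',192+568/4,118+88/4,.155),('foot',192+513/4,118+237/4,0.0),('foot',192+530/4,118+262/4,0.0),('foot',192+607/4,118+260/4,0.0),('foot',192+590/4,118+226/4,0.0),('jartop',192+523/4,118+272/4,.08),('rd',192+252/4,118+92/4,.085),('rd',192+350/4,118+107/4,.085),('rd',192+390/4,118+50/4,.085),('rd',192+302/4,118+33/4,.085)]:
    print(n,onz('side',u,v,z,C).round(4))
E
```

```text
A L 0.14448718469066488 W 0.07698273912823331 org [0.6277 0.3122 0.008 ] yaw 93.76135544362714
B L 0.1113757516257948 W 0.07685556327309626 org [0.4961 0.3329 0.008 ] yaw 92.17638820973154
C L 0.15907292224428637 W 0.07594662303743649 org [0.3761 0.3022 0.008 ] yaw 89.8935558821009
D L 0.12831962876176572 W 0.07660877595881493 org [0.4308 0.0366 0.008 ] yaw 101.85012599456472
board [ 0.63496177 -0.05243189  0.04918894 -0.00133663] -0.07658326163720108 lower edge z 0.014986925356631278
[[-0.9, 0.6], [0.0, 0.2], [-0.2, 0.2], [-0.7, -0.2], [0.2, -0.0], [0.4, -0.5], [0.6, -0.2], [0.6, -0.1]]
stud 1 [0.69155379 0.1049926  0.06971015]
stud 2 [ 6.91413449e-01 -7.30206902e-06  6.97101483e-02]
stud 3 [ 0.6912731  -0.10500721  0.06971015]
stud 4 [ 0.69113276 -0.21000711  0.06971015]
knob [ 0.542  -0.4317  0.058 ]
probe top [ 0.399  -0.3155  0.155 ]
foot [ 0.4394 -0.3204  0.    ]
foot [ 0.4202 -0.2836  0.    ]
foot [ 0.3551 -0.2982  0.    ]
foot [ 0.3745 -0.3499  0.    ]
jartop [ 0.4138 -0.1484  0.08  ]
rd [ 0.6855 -0.3858  0.085 ]
rd [ 0.5942 -0.3743  0.085 ]
rd [ 0.5769 -0.4849  0.085 ]
rd [ 0.6636 -0.5037  0.085 ]
```

Four plates are present, and the fitted lengths match: A is plate_2, B is plate_4, C is plate_1 and D is plate_3. The board fits to under 1 px. Next I'll write a model-based plate fit to catch knocks, and a move planner.

```bash
cat >> h.py <<'E'
from scipy.optimize import minimize
LEN={1:.158,2:.142,3:.126,4:.110}
S=3
KH=np.array([(.014,-.009),(.014,.009),(.019,.014),(.037,.014),(.0405,.0075),(.0575,.0075),(.0575,-.0075),(.0405,-.0075),(.037,-.014),(.019,-.014)])
def render(n,C,M,o,L,org,sh):
    img=np.zeros(sh,np.uint8)
    pr=lambda p:np.array([(proj(n,M@np.array(q)+o,C)-org+.5)*S*16 for q in p]).round().astype(np.int32)
    fill=lambda P,v:cv2.fillPoly(img,[P],v,shift=4)
    box=lambda x0,x1,w,z0,z1:cv2.convexHull(pr([(x,y,z) for x in(x0,x1) for y in(-w,w) for z in(z0,z1)]))
    fill(box(.068-L,.068,.038,0,.008),1)
    a=np.zeros(sh,np.uint8);b=a.copy()
    cv2.fillPoly(a,[pr([(x,y,.008) for x,y in KH])],1,shift=4);cv2.fillPoly(b,[pr([(x,y,0) for x,y in KH])],1,shift=4)
    img[(a&b)>0]=0
    fill(box(-.01,.01,.012,.008,.048),1)
    return img
def orange(im):
    h=cv2.cvtColor(im,cv2.COLOR_BGR2HSV); return ((h[...,0]<18)&(h[...,1]>110)&(h[...,2]>60)).astype(np.uint8)
def fitplate(ims,i,pose0,fix=None):
    """ims {cam:(C,bgr)}; pose0 x,y,yaw on table; fix: (M,o) base frame (board)"""
    B=fix or (np.eye(3),np.zeros(3)); L=LEN[i]; D={}
    def fr(q): return B[0]@R.from_euler('z',q[2]).as_matrix(), B[1]+B[0]@np.array([q[0],q[1],0])
    for n,(C,im) in ims.items():
        c=proj(n,fr(pose0)[1],C).round(); org=c-65
        x0,y0=org.astype(int); pad=cv2.copyMakeBorder(im,150,150,150,150,cv2.BORDER_REPLICATE)
        cr=pad[y0+150:y0+280,x0+150:x0+280]
        m=orange(cv2.resize(cr,None,fx=S,fy=S,interpolation=cv2.INTER_CUBIC)); D[n]=(C,m,org)
    def cost(q,full=False):
        t=[]; M,o=fr(q)
        for n,(C,m,org) in D.items():
            r=render(n,C,M,o,L,org,m.shape); near=cv2.dilate(r,np.ones((25,25)))
            t.append(1-(r&m).sum()/((r|(m&near)).sum()+1))
        return sum(t)/len(t)
    best=None
    q=np.array(pose0,float)
    for k in(.03,.008,.003):
        r=minimize(cost,q,method='Nelder-Mead',options=dict(initial_simplex=[q,q+[k,0,0],q+[0,k,0],q+[0,0,k*8]],maxiter=70,xatol=1e-4,fatol=1e-4)); q=r.x
    return q,r.fun
def grab(names=('side','scene')):
    d={}
    for n in names: C=cam(n); d[n]=(C,ctrl.read_camera(n)[:,:,::-1].copy())
    return d
def T(x,y,z,yaw=0,tilt=0):
    "tool pose: pointing down, tool x at yaw (deg), tilted with the board slope by tilt deg"
    return np.array([x,y,z]), R.from_euler('z',yaw,degrees=True)*R.from_euler('y',-tilt,degrees=True)*R.from_euler('x',180,degrees=True)
def cur():
    s=ctrl.sense(); return np.array(s['tcp_pos']),rot(s)
def plan(*wps,slow=1.):
    p,q=cur()
    for w in wps:
        p1,q1=w; d=np.linalg.norm(p1-p); rv=(q.inv()*q1).as_rotvec(); a=np.degrees(np.linalg.norm(rv))
        rows=max(d/.0417*slow,a/7.16*slow,1); nc=int(np.ceil(rows/5-1e-6)); k=int(np.ceil(rows/nc))
        for j in range(nc):
            sh=q.inv().apply((p1-p)/nc)/.5; qn=q*R.from_rotvec(rv/nc)
            print(k,'x',np.r_[sh,rv/nc/(np.pi/2)].round(3).tolist()); p=p+(p1-p)/nc if j==0 else p+step
            if j==0: step=p-(p1-(p1-p)) if False else (p1-(p-(p1-p)/(nc-1)*1))/nc if nc>1 else 0
            q=qn
        p,q=p1,q1; print('--')
E
python3 - <<'E'
import re
s=open('h.py').read()
i=s.index("        for j in range(nc):"); j=s.index("        p,q=p1,q1; print('--')")
s=s[:i]+"""        p0,q0=p,q
        for j in range(nc):
            sh=q.inv().apply((p1-p0)/nc)/.5
            print(k,'x',np.r_[sh,rv/nc/(np.pi/2)].round(3).tolist()); q=q*R.from_rotvec(rv/nc)
"""+s[j:]
open('h.py','w').write(s)
E
cat > loc.py <<'E'
from h import *
import sys,json
P=json.load(open('P.json')); d=grab()
for i in sys.argv[1:]:
    r={}
    for c in (('side',),('scene',),('side','scene')):
        q,f=fitplate({k:d[k] for k in c},int(i),P[i]); r[c]=q; print(i,c,q[:2].round(4),np.degrees(q[2]).round(2),round(f,3))
    P[i]=r[('side','scene')].tolist() if 0 else q.tolist()
json.dump(P,open('P.json','w'))
E
python3 - <<'E'
import json,numpy as np
json.dump({'1':[.376,.302,np.radians(90)],'2':[.628,.312,np.radians(93.8)],'3':[.431,.037,np.radians(101)],'4':[.496,.333,np.radians(92)]},open('P.json','w'))
E
time python3 loc.py 1 2 3 4
python3 - <<'E'
from h import *
import json
P=json.load(open('P.json'))
x,y,a=P['1']
plan(T(.3,-.1,.22,45),T(x,y,.16,np.degrees(a)))
E
```

```text
1 ('side',) [0.3786 0.298 ] 89.56 0.05
1 ('scene',) [0.3763 0.297 ] 88.82 0.091
1 ('side', 'scene') [0.3783 0.298 ] 89.14 0.079
2 ('side',) [0.6306 0.3078] 93.88 0.064
2 ('scene',) [0.6286 0.3063] 92.61 0.077
2 ('side', 'scene') [0.63  0.308] 93.42 0.081
3 ('side',) [0.4335 0.0314] 101.51 0.05
3 ('scene',) [0.4314 0.0289] 100.84 0.117
3 ('side', 'scene') [0.4329 0.0313] 101.13 0.093
4 ('side',) [0.498  0.3291] 91.27 0.046
4 ('scene',) [0.4954 0.3281] 89.98 0.108
4 ('side', 'scene') [0.4976 0.3287] 91.69 0.086
5 x [0.239, -0.318, 0.033, -0.0, -0.0, -0.125]
5 x [0.297, -0.265, 0.033, -0.0, -0.0, -0.125]
--
5 x [0.337, -0.226, 0.06, -0.0, 0.0, -0.245]
5 x [0.397, -0.083, 0.06, -0.0, 0.0, -0.245]
--
real	0m4.055s
user	0m3.405s
sys	0m0.126s
```

servo_tool(series=[[0.239,-0.318,0.033,0,0,-0.125],[0.239,-0.318,0.033,0,0,-0.125],[0.239,-0.318,0.033,0,0,-0.125],[0.239,-0.318,0.033,0,0,-0.125],[0.239,-0.318,0.033,0,0,-0.125]], fingers=1)

```text
time_s: 0.67
tcp_pos: [0.2499, -0.2901, 0.2364]
tool_rot: [-3.141, -0.0, 0.588]
force: [1.2, 0.5, -0.1]
finger_gap: 0.998
finger_force: 0.0
```

servo_tool(series=[[0.297,-0.265,0.033,0,0,-0.125],[0.297,-0.265,0.033,0,0,-0.125],[0.297,-0.265,0.033,0,0,-0.125],[0.297,-0.265,0.033,0,0,-0.125],[0.297,-0.265,0.033,0,0,-0.125]])

```text
time_s: 1.08
tcp_pos: [0.2999, -0.0977, 0.2203]
tool_rot: [3.141, -0.001, 0.785]
force: [0.7, -0.4, 0.1]
finger_gap: 0.998
finger_force: 0.0
```

servo_tool(series=[[0.337,-0.226,0.06,0,0,-0.245],[0.337,-0.226,0.06,0,0,-0.245],[0.337,-0.226,0.06,0,0,-0.245],[0.337,-0.226,0.06,0,0,-0.245],[0.337,-0.226,0.06,0,0,-0.245]])

```text
time_s: 1.5
tcp_pos: [0.3394, 0.1014, 0.1902]
tool_rot: [3.141, -0.001, 1.171]
force: [1.4, -1.1, -0.5]
finger_gap: 1.0
finger_force: 0.0
```

servo_tool(series=[[0.397,-0.083,0.06,0,0,-0.245],[0.397,-0.083,0.06,0,0,-0.245],[0.397,-0.083,0.06,0,0,-0.245],[0.397,-0.083,0.06,0,0,-0.245],[0.397,-0.083,0.06,0,0,-0.245]])

```text
time_s: 1.92
tcp_pos: [0.3788, 0.3006, 0.1598]
tool_rot: [3.141, -0.0, 1.556]
force: [1.5, -0.5, 0.8]
finger_gap: 1.002
finger_force: 0.0
```

```bash
python3 - <<'E'
from h import *
import json
P=json.load(open('P.json'))
print(cur()[0])
C=snap('wrist','w1.png',k=1)
im=cv2.imread('pics/raw_w1.png')
x,y,a=P['1'];M=R.from_euler('z',a).as_matrix()
for X,Y,Z in[(.068,.038,.008),(.068,-.038,.008),(-.09,-.038,.008),(-.09,.038,.008)]+[(sx*.01,sy*.012,.048) for sx,sy in((1,1),(1,-1),(-1,-1),(-1,1))]:
    u=proj('wrist',M@np.array([X,Y,Z])+[x,y,0],C); cv2.circle(im,tuple(int(v) for v in u.round()),2,(255,0,0),-1)
cv2.imwrite('pics/w1.png',cv2.resize(im,None,fx=1.4,fy=1.4))
E
```

```text
[0.37880118 0.30055456 0.15983699]
```

View pics/w1.png

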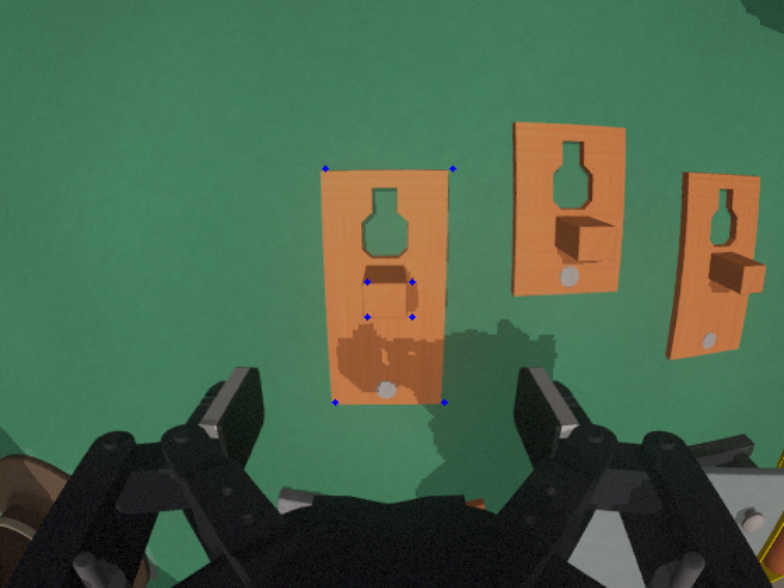

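```bash
sed -i 's/def fitplate(ims,i,pose0,fix=None):/def fitplate(ims,i,pose0,fix=None,H=65):/; s/org=c-65/org=c-H/; s/cr=pad\[.*$/cr=pad[y0+150:y0+150+2*H,x0+150:x0+150+2*H]/' h.py
cat > wl.py <<'E'
from h import *
import sys,json
P=json.load(open('P.json')); d=grab(('wrist',)); i=sys.argv[1]
q,f=fitplate(d,int(i),P[i],H=120); print('wrist',q.round(4),np.degrees(q[2]).round(2),round(f,3),'shift mm',((q-P[i])[:2]*1e3).round(1))
P[i]=q.tolist(); json.dump(P,open('P.json','w'))
x,y,a=q
plan(T(x,y,.10,np.degrees(a)),T(x,y,.036,np.degrees(a)),slow=1.5)
E
python3 wl.py 1
```

```text
wrist [0.3753 0.2972 1.5594] 89.35 0.028 shift mm [-3.  -0.8]
3 x [-0.01, -0.008, 0.117, -0.001, -0.0, -0.0]
--
3 x [0.0, -0.0, 0.128, 0.0, 0.0, 0.0]
--
```

servo_tool(series=[[-0.01,-0.008,0.117,0,0,0],[-0.01,-0.008,0.117,0,0,0],[-0.01,-0.008,0.117,0,0,0]])

```text
time_s: 2.27
tcp_pos: [0.3723, 0.2908, 0.0979]
tool_rot: [-3.136, 0.005, 1.554]
force: [-0.0, -0.3, 0.4]
finger_gap: 1.001
finger_force: 0.0
```

servo_tool(series=[[0,0,0.05,0,0,0],[0,0,0.1,0,0,0],[0,0,0.128,0,0,0],[0,0,0.128,0,0,0]])

```text
time_s: 2.6
tcp_pos: [0.3739, 0.2917, 0.0363]
tool_rot: [-3.139, 0.002, 1.553]
force: [-0.2, -0.5, 0.4]
finger_gap: 0.999
finger_force: 0.0
```

servo_tool(series=[[0,0,0,0,0,0],[0,0,0,0,0,0],[0,0,0,0,0,0],[0,0,0,0,0,0],[0,0,0,0,0,0]], fingers=-1)

```text
time_s: 3.02
tcp_pos: [0.3755, 0.2934, 0.0388]
tool_rot: [3.14, -0.001, 1.554]
force: [0.9, 1.4, 3.2]
finger_gap: 0.297
finger_force: 3.2
```

servo_tool(series=[[0,0,0,0,0,0],[0,0,0,0,0,0],[0,0,0,0,0,0],[0,0,0,0,0,0]])

```text
time_s: 3.35
tcp_pos: [0.3758, 0.2935, 0.0391]
tool_rot: [3.14, -0.001, 1.554]
force: [-0.1, -1.1, 5.3]
finger_gap: 0.271
finger_force: 59.9
```

servo_tool(series=[[0,0,-0.05,0,0,0],[0,0,-0.12,0,0,0],[0,0,-0.2,0,0,0],[0,0,-0.25,0,0,0],[0,0,-0.25,0,0,0]])

```text
time_s: 3.77
tcp_pos: [0.3769, 0.2946, 0.1683]
tool_rot: [3.135, -0.005, 1.554]
force: [1.3, 1.9, -3.5]
finger_gap: 0.272
finger_force: 60.6
```

servo_tool(series=[[0,0,0,0,0,0],[0,0,0,0,0,0],[0,0,0,0,0,0],[0,0,0,0,0,0]])

```text
time_s: 4.1
tcp_pos: [0.374, 0.2923, 0.1608]
tool_rot: [-3.139, 0.002, 1.554]
force: [0.2, 0.1, -4.1]
finger_gap: 0.269
finger_force: 60.5
```

```bash
cat >> h.py <<'E'
TH=np.radians(20); BX=np.array([np.cos(TH),0,np.sin(TH)]); BN=np.array([-np.sin(TH),0,np.cos(TH)])
STUD={i:np.array([.692,.1035-.105*(i-1),.0697]) for i in(1,2,3,4)}
def hang(st,s,h,dx,dz,yaw=0,off=(0,0)):
    "TCP pose: plate's point x=s above stud, underside h out of the face; plate origin is dx ahead (tool x), dz below the TCP"
    o=STUD[st]-s*BX+h*BN+np.array([0,off[1],0])+off[0]*BX
    p=o-dx*BX+dz*BN
    return T(*p,yaw,20)
E
python3 - <<'E'
from h import *
p,q=cur(); print(p,q.as_euler('xyz'))
t=hang(1,.028,.045,.0037,.0391)
print(t[0])
plan(T(.46,.25,.2,70),t)
E
```

```text
[0.37399765 0.29231202 0.16081007] [-3.13872420e+00  2.30003388e-03  1.55422007e+00]
[0.63344785 0.1035     0.13788611]
3 x [-0.082, 0.173, -0.079, -0.002, 0.002, 0.212]
--
4 x [-0.052, 0.142, 0.041, -0.045, 0.065, 0.256]
4 x [0.003, 0.149, 0.049, -0.045, 0.065, 0.256]
4 x [0.055, 0.133, 0.062, -0.045, 0.065, 0.256]
--
```

servo_tool(series=[[-0.082,0.173,-0.079,0,0,0.212],[-0.082,0.173,-0.079,0,0,0.212],[-0.082,0.173,-0.079,0,0,0.212]])

```text
time_s: 4.35
tcp_pos: [0.4634, 0.2494, 0.2025]
tool_rot: [3.14, 0.0, 1.215]
force: [0.7, 1.4, -4.6]
finger_gap: 0.269
finger_force: 61.5
```

servo_tool(series=[[-0.052,0.142,0.041,-0.045,0.065,0.256],[-0.052,0.142,0.041,-0.045,0.065,0.256],[-0.052,0.142,0.041,-0.045,0.065,0.256],[-0.052,0.142,0.041,-0.045,0.065,0.256]])

```text
time_s: 4.68
tcp_pos: [0.5185, 0.1996, 0.1791]
tool_rot: [3.095, -0.111, 0.812]
force: [-0.4, -0.1, -3.8]
finger_gap: 0.271
finger_force: 61.7
```

servo_tool(series=[[0.003,0.149,0.049,-0.045,0.065,0.256],[0.003,0.149,0.049,-0.045,0.065,0.256],[0.003,0.149,0.049,-0.045,0.065,0.256],[0.003,0.149,0.049,-0.045,0.065,0.256]])

```text
time_s: 5.02
tcp_pos: [0.5758, 0.1512, 0.1581]
tool_rot: [3.094, -0.234, 0.41]
force: [-0.7, 0.0, -4.8]
finger_gap: 0.27
finger_force: 62.5
```

servo_tool(series=[[0.055,0.133,0.062,-0.045,0.065,0.256],[0.055,0.133,0.062,-0.045,0.065,0.256],[0.055,0.133,0.062,-0.045,0.065,0.256],[0.055,0.133,0.062,-0.045,0.065,0.256],[0.055,0.133,0.062,-0.045,0.065,0.256]])

```text
time_s: 5.43
tcp_pos: [0.6367, 0.0499, 0.138]
tool_rot: [-3.132, -0.345, 0.075]
force: [-0.7, 0.8, -4.4]
finger_gap: 0.269
finger_force: 62.6
```

servo_tool(series=[[0,0,0,0,0,0],[0,0,0,0,0,0],[0,0,0,0,0,0],[0,0,0,0,0,0]])

```text
time_s: 5.77
tcp_pos: [0.6386, 0.0539, 0.1409]
tool_rot: [-3.132, -0.35, 0.081]
force: [-0.0, 0.2, -4.9]
finger_gap: 0.268
finger_force: 62.7
```

```bash
python3 - <<'E'
from h import *
p,q=cur(); print(p,q.as_euler('xyz'))
C=snap('wrist','w2.png')
im=cv2.imread('pics/raw_w2.png')
for i in(1,2,3,4):
    u=proj('wrist',STUD[i]+.018*BN,C); print(i,u.round(1)); cv2.circle(im,tuple(int(v) for v in u.round()),2,(255,0,0),-1)
cv2.imwrite('pics/w2.png',cv2.resize(im,None,fx=1.4,fy=1.4))
E
```

```text
[0.63856101 0.0539213  0.14094358] [-3.13182102 -0.34976045  0.08095581]
1 [203.1 185.4]
2 [374.  199.7]
3 [507.  212.7]
4 [587.1 221.5]
```

View pics/w2.png

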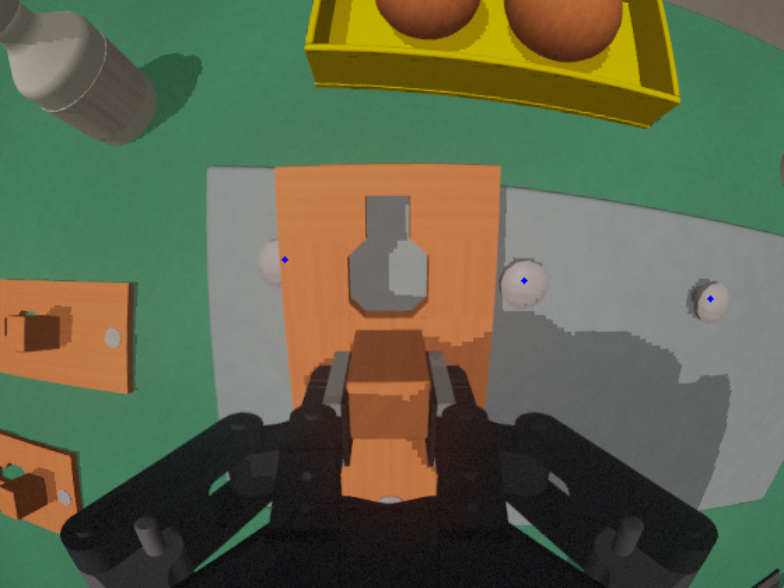

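```bash
python3 - <<'E'
from h import *
print(ctrl.sense()['joint_pos'].round(3)); p,q=cur()
t=hang(1,.028,.045,.0037,.0391); plan(t)
E
```

```text
[ 0.08   0.11  -0.363  0.748  0.01   3.141]
2 x [-0.004, -0.1, 0.006, -0.024, -0.0, 0.048]
--
```

The last joint hit its range (q6 = q1 + π − yaw), so yaw 0 only works for studs 3 and 4, and studs 1 and 2 need the half-turned grasp. The stud projections agree with the image to about 2 px. I'll take plate 1 to stud 4.

```bash
python3 - <<'E'
from h import *
plan(hang(4,.028,.06,.0037,.0391))
E
```

```text
4 x [-0.026, 0.263, -0.024, -0.012, -0.0, 0.024]
4 x [-0.016, 0.265, -0.019, -0.012, -0.0, 0.024]
--
```

servo_tool(series=[[-0.026,0.263,-0.024,-0.012,0,0.024],[-0.026,0.263,-0.024,-0.012,0,0.024],[-0.026,0.263,-0.024,-0.012,0,0.024],[-0.026,0.263,-0.024,-0.012,0,0.024],[-0.026,0.263,-0.024,-0.012,0,0.024]])

```text
time_s: 6.23
tcp_pos: [0.6333, -0.0821, 0.1469]
tool_rot: [-3.138, -0.35, 0.036]
force: [-0.2, -0.0, -4.0]
finger_gap: 0.271
finger_force: 63.1
```

servo_tool(series=[[0,0,0,0,0,0],[0,0,0,0,0,0],[0,0,0,0,0,0],[0,0,0,0,0,0]])

```text
time_s: 6.57
tcp_pos: [0.6332, -0.0783, 0.1463]
tool_rot: [-3.137, -0.349, 0.041]
force: [-0.8, -0.1, -4.5]
finger_gap: 0.266
finger_force: 63.1
```

```bash
python3 - <<'E'
from h import *
print(ctrl.sense()['joint_pos'].round(3)); print(cur()[0])
plan(hang(4,.028,.045,.0037,.0391))
E
```

```text
[-0.153  0.107 -0.353  0.768  0.071  2.959]
[ 0.63321724 -0.07831109  0.1463432 ]
4 x [-0.016, 0.266, 0.011, -0.012, -0.0, 0.025]
--
```

servo_tool(series=[[-0.016,0.266,0.011,-0.012,0,0.025],[-0.016,0.266,0.011,-0.012,0,0.025],[-0.016,0.266,0.011,-0.012,0,0.025],[-0.016,0.266,0.011,-0.012,0,0.025],[-0.016,0.266,0.011,-0.012,0,0.025]])

```text
time_s: 6.98
tcp_pos: [0.6329, -0.215, 0.1374]
tool_rot: [3.141, -0.349, -0.006]
force: [0.1, 0.3, -4.4]
finger_gap: 0.271
finger_force: 63.2
```

servo_tool(series=[[0,0,0,0,0,0],[0,0,0,0,0,0],[0,0,0,0,0,0],[0,0,0,0,0,0],[0,0,0,0,0,0]])

```text
time_s: 7.4
tcp_pos: [0.6331, -0.2116, 0.1382]
tool_rot: [3.142, -0.35, -0.001]
force: [0.6, 0.7, -4.0]
finger_gap: 0.269
finger_force: 63.2
```

```bash
python3 - <<'E'
from h import *
p,q=cur(); print(p,q.as_euler('xyz'))
C=snap('wrist','w3.png')
im=cv2.imread('pics/raw_w3.png')
pr=lambda p,c:cv2.circle(im,tuple(int(round(v*4)) for v in proj('wrist',p,C)),6,c,-1,shift=2)
im=cv2.imread('pics/raw_w3.png')
def ring(o,r,c):
    P=np.array([proj('wrist',o+r*(np.cos(a)*BX+np.sin(a)*np.array([0,1,0])),C) for a in np.linspace(0,6.28,40)])
    cv2.polylines(im,[((P-[180,60]+.5)*4).round().astype(np.int32)],True,c,1)
im=cv2.resize(im[60:210,180:380],None,fx=4,fy=4,interpolation=cv2.INTER_CUBIC)
for i in(3,4): ring(STUD[i]+.018*BN,.011,(255,0,0))
Q=q.as_matrix();o=p+Q@np.array([.0037,0,.0391])  # plate frame: x=Qx, y=-Qy, z=-Qz
P=np.array([proj('wrist',o+Q@np.array([x,-y,-.008]),C) for x,y in KH])
cv2.polylines(im,[((P-[180,60]+.5)*4).round().astype(np.int32)],True,(0,255,255),1)
cv2.imwrite('pics/w3.png',im)
plan(hang(4,.028,.022,.0037,.0391),hang(4,.028,.003,.0037,.0391))
E
```

```text
[ 0.63310789 -0.21163383  0.13817883] [ 3.14152155e+00 -3.49685120e-01 -1.13064140e-03]
1 x [0.0, -0.001, 0.047, 0.0, -0.0, -0.001]
--
1 x [-0.0, -0.0, 0.038, 0.0, 0.0, 0.0]
--
```

View pics/w3.png

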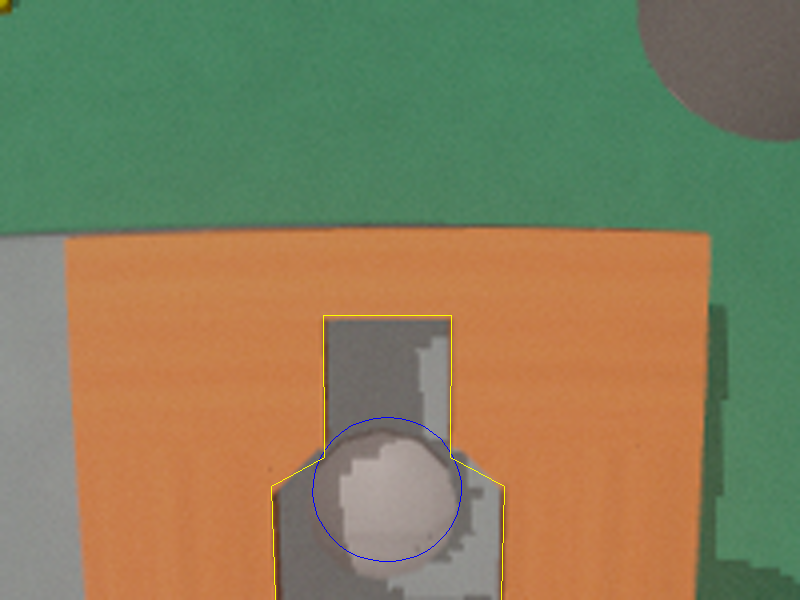

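The keyhole model overlays the image to within 1 px, and the stud head sits about 2 mm down-slope of my estimate. I'll correct for that and insert.

```bash
sed -i 's/np.array(\[.692,.1035-.105\*(i-1),.0697\])/np.array([.690,.1035-.105*(i-1),.069])/' h.py; python3 - <<'E'
from h import *
plan(hang(4,.028,.022,.0037,.0391),hang(4,.028,.005,.0037,.0391))
E
```

```text
1 x [-0.004, -0.001, 0.047, 0.0, -0.0, -0.001]
--
1 x [-0.0, -0.0, 0.034, 0.0, 0.0, 0.0]
--
```

servo_tool(series=[[-0.004,0,0.024,0,0,0],[-0.004,0,0.047,0,0,0],[-0.004,0,0.047,0,0,0]])

```text
time_s: 7.7
tcp_pos: [0.6382, -0.212, 0.1122]
tool_rot: [-3.14, -0.346, -0.003]
force: [-0.8, -1.6, -5.1]
finger_gap: 0.269
finger_force: 63.1
```

servo_tool(series=[[0,0,0.01,0,0,0],[0,0,0.02,0,0,0],[0,0,0.03,0,0,0],[0,0,0.034,0,0,0],[0,0,0.034,0,0,0]])

```text
time_s: 8.12
tcp_pos: [0.6444, -0.2129, 0.1018]
tool_rot: [3.141, -0.351, -0.003]
force: [-15.3, 3.5, 13.3]
finger_gap: 0.271
finger_force: 66.8
```

servo_tool(series=[[0,0,0.002,0,0,0],[0,0,0.004,0,0,0],[0,0,0.006,0,0,0],[0,0,0.006,0,0,0],[0,0,0.006,0,0,0]])

```text
time_s: 8.53
tcp_pos: [0.6444, -0.2129, 0.1017]
tool_rot: [3.141, -0.351, -0.003]
force: [-32.1, 5.2, 33.3]
finger_gap: 0.267
finger_force: 70.3
```

servo_tool(series=[[0,0,-0.006,0,0,0],[0,0,-0.011,0,0,0],[0,0,-0.011,0,0,0],[0,0,-0.011,0,0,0],[0,0,-0.011,0,0,0]])

```text
time_s: 8.95
tcp_pos: [0.6444, -0.213, 0.1019]
tool_rot: [3.141, -0.35, -0.003]
force: [-3.8, 0.1, 2.5]
finger_gap: 0.272
finger_force: 65.1
```

```bash
python3 - <<'E'
from h import *
d=grab(); 
for n in d: 
    C,im=d[n]; cv2.imwrite('pics/raw_k_%s.png'%n,im)
    print(n,proj(n,STUD[4],C))
C,im=d['side']; u,v=proj('side',STUD[4],C).astype(int)
a=cv2.resize(im[v-40:v+40,u-50:u+50],None,fx=6,fy=6,interpolation=cv2.INTER_CUBIC)
cv2.imwrite('pics/k1.png',a)
s=ctrl.sense(); print(s['tcp_pos'],s['force'])
E
```

```text
side [242.5487467  170.34360345]
scene [192.53622339 214.25096921]
[ 0.64439851 -0.21301972  0.1018275 ] [-3.70213194  0.86402029  1.91914677]
```

View pics/k1.png

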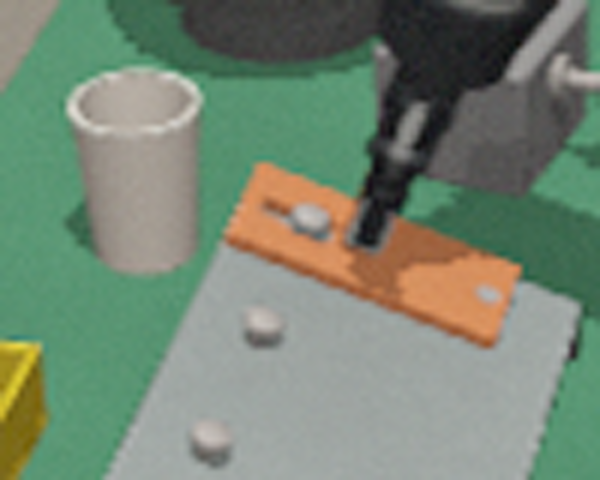

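The plate lies flat on the board with the stud head through the opening, so the board is about 6 mm higher than my fit. I'll slide it down.

servo_tool(series=[[-0.006,0,-0.003,0,0,0],[-0.015,0,-0.003,0,0,0],[-0.025,0,-0.003,0,0,0],[-0.035,0,-0.003,0,0,0],[-0.035,0,-0.003,0,0,0]])

```text
time_s: 9.47
tcp_pos: [0.6253, -0.2125, 0.0955]
tool_rot: [-3.141, -0.347, -0.003]
force: [0.1, -0.1, -3.8]
finger_gap: 0.272
finger_force: 64.1
```

servo_tool(series=[[-0.006,0,0,0,0,0],[-0.012,0,0,0,0,0],[-0.014,0,0,0,0,0],[-0.014,0,0,0,0,0],[-0.014,0,0,0,0,0]])

```text
time_s: 9.88
tcp_pos: [0.6215, -0.2128, 0.0954]
tool_rot: [3.141, -0.352, -0.002]
force: [4.5, 0.6, -4.4]
finger_gap: 0.272
finger_force: 63.7
```

servo_tool(series=[[-0.003,0,0.002,0,0,0],[-0.003,0,0.004,0,0,0],[-0.003,0,0.004,0,0,0]])

```text
time_s: 10.13
tcp_pos: [0.6218, -0.2131, 0.0942]
tool_rot: [3.141, -0.354, -0.002]
force: [7.5, 0.8, 0.1]
finger_gap: 0.27
finger_force: 64.5
```

servo_tool(series=[[0,0,0,0,0,0],[0,0,0,0,0,0],[0,0,0,0,0,0],[0,0,0,0,0,0],[0,0,0,0,0,0]], fingers=1)

```text
time_s: 10.55
tcp_pos: [0.6194, -0.2128, 0.092]
tool_rot: [-3.142, -0.349, -0.003]
force: [0.1, -0.1, -0.0]
finger_gap: 0.953
finger_force: 0.0
```

servo_tool(series=[[0,0,-0.08,0,0,0],[0,0,-0.16,0,0,0],[0,0,-0.24,0,0,0],[0,0,-0.25,0,0,0]])

```text
time_s: 10.88
tcp_pos: [0.5781, -0.2138, 0.218]
tool_rot: [3.137, -0.359, -0.002]
force: [0.7, -0.7, 1.4]
finger_gap: 1.001
finger_force: 0.0
```

```bash
sed -i 's/np.array(\[.690,.1035-.105\*(i-1),.069\])/np.array([.6884,.1035-.105*(i-1),.0759])/' h.py
cat > chk.py <<'E'
from h import *
import sys
d=grab(('side','scene')); 
B=np.column_stack([BX,[0,1,0],BN])
for a in sys.argv[1:]:
    i,st=map(int,a.split(':'))
    for c in('side','scene'):
        q,f=fitplate({c:d[c]},i,(-.052,0,0),fix=(B,STUD[st]));print('plate',i,'stud',st,c,'rel to locked mm',((q[:2]+[.052,0])*1e3).round(1),'yaw',np.degrees(q[2]).round(1),round(f,3))
E
python3 chk.py 1:4; python3 loc.py 2 3 4 | grep "'side',)"; python3 - <<'E'
from h import *
import json
s=ctrl.sense();print(s['tcp_pos'],s['force'])
x,y,a=json.load(open('P.json'))['3']
plan(T(.5,-.08,.22,45),T(x,y,.17,np.degrees(a)))
E
```

```text
plate 1 stud 4 side rel to locked mm [ 1.9 -1.6] yaw 0.8 0.116
plate 1 stud 4 scene rel to locked mm [-0.3 -4.8] yaw 0.9 0.18
2 ('side',) [0.631  0.3073] 93.14 0.063
3 ('side',) [0.4333 0.0314] 101.05 0.053
4 ('side',) [0.4978 0.3288] 91.41 0.047
[ 0.5766434  -0.21256705  0.2085906 ] [-0.52259164  1.14454338 -0.44596338]
4 x [-0.069, -0.132, -0.037, 0.044, -0.105, -0.248]
4 x [-0.017, -0.151, -0.02, 0.044, -0.105, -0.248]
--
4 x [0.031, -0.126, 0.05, -0.0, 0.0, -0.312]
4 x [0.087, -0.097, 0.05, -0.0, 0.0, -0.312]
--
```

servo_tool(series=[[-0.069,-0.132,-0.037,0.044,-0.105,-0.248],[-0.069,-0.132,-0.037,0.044,-0.105,-0.248],[-0.069,-0.132,-0.037,0.044,-0.105,-0.248],[-0.069,-0.132,-0.037,0.044,-0.105,-0.248]])

```text
time_s: 11.42
tcp_pos: [0.5376, -0.145, 0.2132]
tool_rot: [3.109, -0.17, 0.404]
force: [0.8, -0.0, -0.2]
finger_gap: 0.999
finger_force: 0.0
```

servo_tool(series=[[-0.017,-0.151,-0.02,0.044,-0.105,-0.248],[-0.017,-0.151,-0.02,0.044,-0.105,-0.248],[-0.017,-0.151,-0.02,0.044,-0.105,-0.248],[-0.017,-0.151,-0.02,0.044,-0.105,-0.248]])

```text
time_s: 11.75
tcp_pos: [0.4995, -0.0787, 0.2188]
tool_rot: [-3.137, 0.003, 0.793]
force: [-0.7, -0.2, -0.0]
finger_gap: 0.997
finger_force: 0.0
```

servo_tool(series=[[0.031,-0.126,0.05,0,0,-0.312],[0.031,-0.126,0.05,0,0,-0.312],[0.031,-0.126,0.05,0,0,-0.312],[0.031,-0.126,0.05,0,0,-0.312]])

```text
time_s: 12.08
tcp_pos: [0.4649, -0.0234, 0.1928]
tool_rot: [-3.136, 0.0, 1.283]
force: [0.2, -0.4, 0.3]
finger_gap: 1.002
finger_force: 0.0
```

servo_tool(series=[[0.087,-0.097,0.05,0,0,-0.312],[0.087,-0.097,0.05,0,0,-0.312],[0.087,-0.097,0.05,0,0,-0.312],[0.087,-0.097,0.05,0,0,-0.312]])

```text
time_s: 12.42
tcp_pos: [0.4309, 0.032, 0.168]
tool_rot: [-3.137, -0.002, 1.774]
force: [-0.7, -0.9, -0.5]
finger_gap: 1.003
finger_force: 0.0
```

servo_tool(series=[[0,0,0,0,0,0],[0,0,0,0,0,0],[0,0,0,0,0,0],[0,0,0,0,0,0],[0,0,0,0,0,0]])

```text
time_s: 12.83
tcp_pos: [0.4331, 0.0307, 0.1707]
tool_rot: [3.141, -0.001, 1.763]
force: [-0.3, -0.4, -0.7]
finger_gap: 1.004
finger_force: 0.0
```

```bash
python3 wl.py 3; python3 -c "
from h import *
print(cur()[0],ctrl.sense()['joint_pos'].round(2))"
```

```text
wrist [0.4304 0.0303 1.7761] 101.76 0.027 shift mm [-2.6 -1. ]
3 x [-0.0, -0.006, 0.142, 0.001, -0.001, -0.008]
--
3 x [0.0, -0.0, 0.128, 0.0, 0.0, 0.0]
--
[0.4331133  0.03077984 0.17086388] [ 0.07 -0.03 -0.39  1.22  0.    1.45]
```

servo_tool(series=[[0,-0.006,0.142,0,0,-0.008],[0,-0.006,0.142,0,0,-0.008],[0,-0.006,0.142,0,0,-0.008]])

```text
time_s: 13.13
tcp_pos: [0.4264, 0.03, 0.0951]
tool_rot: [-3.134, -0.002, 1.776]
force: [-1.1, 0.3, -0.6]
finger_gap: 1.0
finger_force: 0.0
```

servo_tool(series=[[0,0,0.05,0,0,0],[0,0,0.1,0,0,0],[0,0,0.124,0,0,0],[0,0,0.124,0,0,0]])

```text
time_s: 13.47
tcp_pos: [0.4291, 0.0303, 0.0369]
tool_rot: [-3.139, -0.001, 1.777]
force: [-1.2, 0.8, -0.3]
finger_gap: 0.999
finger_force: 0.0
```

servo_tool(series=[[0,0,0,0,0,0],[0,0,0,0,0,0],[0,0,0,0,0,0],[0,0,0,0,0,0],[0,0,0,0,0,0]], fingers=-1)

```text
time_s: 13.88
tcp_pos: [0.4309, 0.0305, 0.039]
tool_rot: [3.139, -0.001, 1.777]
force: [-0.8, -0.6, 0.5]
finger_gap: 0.3
finger_force: 0.0
```

servo_tool(series=[[0,0,0,0,0,0],[0,0,0,0,0,0],[0,0,0,0,0,0],[0,0,0,0,0,0]])

```text
time_s: 14.22
tcp_pos: [0.4311, 0.0306, 0.0391]
tool_rot: [3.138, -0.001, 1.777]
force: [-0.3, 0.7, 4.7]
finger_gap: 0.268
finger_force: 59.5
```

servo_tool(series=[[0,0,-0.05,0,0,0],[0,0,-0.12,0,0,0],[0,0,-0.2,0,0,0],[0,0,-0.28,0,0,0],[0,0,-0.28,0,0,0]])

```text
time_s: 14.63
tcp_pos: [0.4331, 0.0306, 0.1852]
tool_rot: [3.13, 0.001, 1.777]
force: [1.7, 0.5, -3.4]
finger_gap: 0.272
finger_force: 60.9
```

servo_tool(series=[[0,0,0,0,0,0],[0,0,0,0,0,0],[0,0,0,0,0,0],[0,0,0,0,0,0]])

```text
time_s: 14.97
tcp_pos: [0.4288, 0.0303, 0.176]
tool_rot: [-3.139, -0.001, 1.777]
force: [-0.1, -0.8, -4.1]
finger_gap: 0.271
finger_force: 60.9
```

```bash
cat > hold.py <<'E'
from h import *
import sys
i=int(sys.argv[1]);p,q=cur();M=q.as_matrix()@np.diag([1,-1,-1.]) if len(sys.argv)<3 else q.as_matrix()@np.diag([-1,1,-1.])
# plate in hand seen by the wrist camera: shift along the tool x
d=grab(('wrist',)); qq,f=fitplate(d,i,(0,0,0),fix=(M,p-M[:,2]*.0385),H=140); print('plate in tool: x',qq[0].round(4),'y',qq[1].round(4),'yaw',np.degrees(qq[2]).round(1),'fit',round(f,3)); print(p)
E
python3 hold.py 3; python3 - <<'E'
from h import *
plan(T(.46,-.04,.2,60),hang(3,.0275,.045,0,.039))
E
```

```text
plate in tool: x -0.0 y 0.0011 yaw -0.1 fit 0.238
[0.42882315 0.03029126 0.17602052]
3 x [-0.075, 0.016, -0.024, -0.001, -0.0, 0.232]
3 x [-0.065, 0.042, -0.024, -0.001, -0.0, 0.232]
--
5 x [0.029, 0.184, 0.055, -0.058, 0.101, 0.33]
5 x [0.105, 0.142, 0.081, -0.058, 0.101, 0.33]
--
```

servo_tool(series=[[-0.075,0.016,-0.024,0,0,0.232],[-0.075,0.016,-0.024,0,0,0.232],[-0.075,0.016,-0.024,0,0,0.232]])

```text
time_s: 15.27
tcp_pos: [0.446, -0.0059, 0.1894]
tool_rot: [-3.141, -0.001, 1.405]
force: [0.0, 0.7, -4.7]
finger_gap: 0.271
finger_force: 60.8
```

servo_tool(series=[[-0.065,0.042,-0.024,0,0,0.232],[-0.065,0.042,-0.024,0,0,0.232],[-0.065,0.042,-0.024,0,0,0.232]])

```text
time_s: 15.52
tcp_pos: [0.4616, -0.0414, 0.2013]
tool_rot: [-3.141, -0.001, 1.04]
force: [-1.1, 0.1, -4.4]
finger_gap: 0.27
finger_force: 61.6
```

servo_tool(series=[[0.029,0.184,0.055,-0.058,0.101,0.33],[0.029,0.184,0.055,-0.058,0.101,0.33],[0.029,0.184,0.055,-0.058,0.101,0.33],[0.029,0.184,0.055,-0.058,0.101,0.33],[0.029,0.184,0.055,-0.058,0.101,0.33]])

```text
time_s: 15.93
tcp_pos: [0.5475, -0.074, 0.1719]
tool_rot: [3.098, -0.174, 0.526]
force: [-0.9, 0.6, -4.7]
finger_gap: 0.271
finger_force: 62.1
```

servo_tool(series=[[0.105,0.142,0.081,-0.058,0.101,0.33],[0.105,0.142,0.081,-0.058,0.101,0.33],[0.105,0.142,0.081,-0.058,0.101,0.33],[0.105,0.142,0.081,-0.058,0.101,0.33],[0.105,0.142,0.081,-0.058,0.101,0.33]])

```text
time_s: 16.35
tcp_pos: [0.634, -0.1067, 0.1437]
tool_rot: [-3.137, -0.347, -0.006]
force: [0.1, -0.2, -4.1]
finger_gap: 0.273
finger_force: 62.2
```

servo_tool(series=[[0,0,0,0,0,0],[0,0,0,0,0,0],[0,0,0,0,0,0],[0,0,0,0,0,0],[0,0,0,0,0,0]])

```text
time_s: 16.77
tcp_pos: [0.6355, -0.1066, 0.1472]
tool_rot: [-3.14, -0.35, 0.001]
force: [-0.1, 0.6, -4.0]
finger_gap: 0.271
finger_force: 62.2
```

```bash
python3 - <<'E'
from h import *
p,q=cur(); print(p,q.as_euler('xyz'))
C=snap('wrist','w4.png')
im=cv2.imread('pics/raw_w4.png');a,b=140,50
im=cv2.resize(im[b:b+270,a:a+400],None,fx=2,fy=2,interpolation=cv2.INTER_CUBIC)
def poly(P,c):
    P=np.array([proj('wrist',x,C) for x in P]); cv2.polylines(im,[((P-[a,b]+.5)*2).round().astype(np.int32)],True,c,1)
for i in(2,3,4): poly([STUD[i]+.018*BN+.011*(np.cos(t)*BX+np.sin(t)*np.array([0,1,0])) for t in np.linspace(0,6.28,40)],(255,0,0))
Q=q.as_matrix();o=p+Q@np.array([0,0,.039])
poly([o+Q@np.array([x,-y,-.008]) for x,y in KH],(0,255,255))
cv2.imwrite('pics/w4.png',im)
plan(hang(3,.0275,.02,0,.039),hang(3,.0275,.002,0,.039),hang(3,.0535,.002,0,.039))
E
```

```text
[ 0.6354851  -0.10660267  0.14720172] [-3.13966900e+00 -3.50205323e-01  8.50484532e-04]
1 x [-0.004, -0.0, 0.052, -0.001, -0.001, 0.0]
--
1 x [-0.0, -0.0, 0.036, 0.0, 0.0, 0.0]
--
1 x [-0.052, 0.0, -0.0, 0.0, 0.0, 0.0]
--
```

View pics/w4.png

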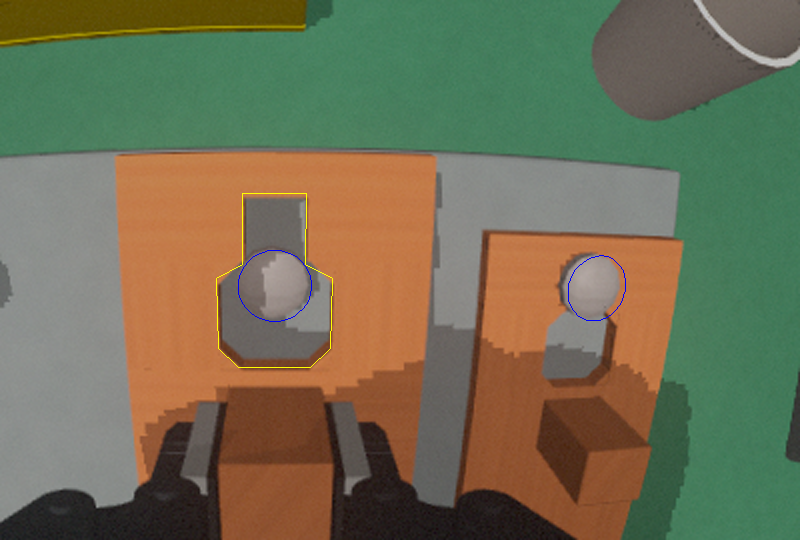

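Plate 1 hangs locked, with its head at the slot end. The stud 3 ring and the keyhole overlay match the image, so I'll insert plate 3.

servo_tool(series=[[-0.004,0,0.026,0,0,0],[-0.004,0,0.052,0,0,0],[-0.004,0,0.052,0,0,0],[-0.004,0,0.07,0,0,0],[-0.004,0,0.07,0,0,0]])

```text
time_s: 17.23
tcp_pos: [0.6454, -0.1064, 0.1125]
tool_rot: [-3.139, -0.349, 0.0]
force: [-0.5, 0.1, -4.7]
finger_gap: 0.273
finger_force: 62.2
```

servo_tool(series=[[0,0,0.008,0,0,0],[0,0,0.014,0,0,0],[0,0,0.019,0,0,0],[0,0,0.019,0,0,0],[0,0,0.019,0,0,0]])

```text
time_s: 17.65
tcp_pos: [0.6487, -0.1065, 0.1046]
tool_rot: [-3.139, -0.35, 0.0]
force: [0.3, 0.3, -4.3]
finger_gap: 0.269
finger_force: 62.2
```

servo_tool(series=[[0,0,0.003,0,0,0],[0,0,0.006,0,0,0],[0,0,0.006,0,0,0],[0,0,0.006,0,0,0]])

```text
time_s: 17.98
tcp_pos: [0.6494, -0.1064, 0.104]
tool_rot: [-3.14, -0.352, 0.0]
force: [-11.6, 2.1, 9.1]
finger_gap: 0.267
finger_force: 64.4
```

```bash
cat > hh.py <<'E'
from h import *
import sys
st=int(sys.argv[1]);dx=float(sys.argv[2]);dz=.039
s=ctrl.sense();p=np.array(s['tcp_pos']);o=p+dx*BX-dz*BN-STUD[st]
f=np.array(s['force'])
print('s mm',-o@BX*1e3,'h mm',o@BN*1e3,'y mm',o[1]*1e3,'F x,n',f@BX,f@BN)
E
python3 hh.py 3 0
```

```text
s mm 27.05595365421392 h mm 0.7233679431304284 y mm 0.10049589585034435 F x,n -7.78783427089657 12.567489810825444
```

servo_tool(series=[[-0.008,0,-0.005,0,0,0],[-0.018,0,-0.005,0,0,0],[-0.028,0,-0.005,0,0,0],[-0.038,0,-0.005,0,0,0],[-0.038,0,-0.005,0,0,0]])

```text
time_s: 18.4
tcp_pos: [0.6299, -0.1064, 0.097]
tool_rot: [-3.139, -0.349, -0.0]
force: [-0.8, -0.7, -3.5]
finger_gap: 0.268
finger_force: 62.4
```

servo_tool(series=[[-0.006,0,0,0,0,0],[-0.012,0,0,0,0,0],[-0.015,0,0.002,0,0,0],[-0.015,0,0.004,0,0,0],[-0.015,0,0.004,0,0,0]])

```text
time_s: 18.82
tcp_pos: [0.6263, -0.1065, 0.0956]
tool_rot: [-3.14, -0.355, 0.0]
force: [-1.2, 1.4, 6.4]
finger_gap: 0.269
finger_force: 63.5
```

```bash
python3 hh.py 3 0
```

```text
s mm 51.65866431943817 h mm 0.7630314161563754 y mm 0.006492927139348237 F x,n 1.0399513217577077 6.390157833687752
```

servo_tool(series=[[-0.003,0,-0.003,0,0,0],[-0.005,0,-0.003,0,0,0],[-0.005,0,-0.001,0,0,0],[-0.005,0,0,0,0,0],[-0.005,0,0,0,0,0]])

```text
time_s: 19.23
tcp_pos: [0.6257, -0.1066, 0.0959]
tool_rot: [-3.14, -0.359, 0.001]
force: [4.5, 1.5, 5.3]
finger_gap: 0.271
finger_force: 63.4
```

```bash
python3 hh.py 3 0
```

```text
s mm 52.02822778799556 h mm 1.267173325618246 y mm -0.1313870235729736 F x,n 6.06405729302985 3.48298756185375
```

Contact at the slot end. I'll release, retreat, and check the remaining plates.

servo_tool(series=[[0,0,0,0,0,0],[0,0,0,0,0,0],[0,0,0,0,0,0],[0,0,0,0,0,0],[0,0,0,0,0,0]], fingers=1)

```text
time_s: 19.65
tcp_pos: [0.6219, -0.1065, 0.0918]
tool_rot: [-3.139, -0.349, 0.0]
force: [0.4, 0.6, -0.7]
finger_gap: 0.956
finger_force: 0.0
```

servo_tool(series=[[0,0,-0.08,0,0,0],[0,0,-0.16,0,0,0],[0,0,-0.24,0,0,0],[0,0,-0.25,0,0,0]])

```text
time_s: 19.98
tcp_pos: [0.5806, -0.1074, 0.2177]
tool_rot: [3.141, -0.36, 0.001]
force: [0.9, -0.6, 0.9]
finger_gap: 1.003
finger_force: 0.0
```

servo_tool(series=[[0,0,0,0,0,0],[0,0,0,0,0,0],[0,0,0,0,0,0],[0,0,0,0,0,0]])

```text
time_s: 20.32
tcp_pos: [0.5787, -0.1065, 0.2073]
tool_rot: [-3.139, -0.347, 0.0]
force: [-0.9, -0.5, 0.5]
finger_gap: 0.999
finger_force: 0.0
```

```bash
python3 chk.py 3:3 1:4; python3 loc.py 2 4 | grep "'side',)"; python3 - <<'E'
from h import *
import json
s=ctrl.sense();print(s['tcp_pos'],s['force'],s['joint_pos'].round(2))
x,y,a=json.load(open('P.json'))['4']
plan(T(.5,.1,.22,90),T(x,y,.2,180),T(x,y,.17,np.degrees(a)+180))
E
```

```text
plate 3 stud 3 side rel to locked mm [3.  1.2] yaw 0.9 0.27
plate 3 stud 3 scene rel to locked mm [-2.4 -0.8] yaw 6.4 0.295
plate 1 stud 4 side rel to locked mm [ 2.9 -1.2] yaw 1.1 0.208
plate 1 stud 4 scene rel to locked mm [-0.2 -5.3] yaw -3.9 0.258
2 ('side',) [0.6307 0.308 ] 94.04 0.063
4 ('side',) [0.4979 0.3289] 91.5 0.046
[ 0.57918136 -0.10660997  0.20839048] [-0.59921456 -0.22586861 -0.33620656] [-0.22 -0.01 -0.34  0.9   0.08  2.94]
5 x [-0.047, -0.138, -0.025, 0.058, -0.058, -0.33]
5 x [0.026, -0.145, -0.011, 0.058, -0.058, -0.33]
5 x [0.094, -0.114, -0.005, 0.058, -0.058, -0.33]
--
5 x [0.153, -0.001, 0.013, 0.0, 0.0, -0.333]
5 x [0.133, 0.075, 0.013, 0.0, 0.0, -0.333]
5 x [0.078, 0.131, 0.013, 0.0, 0.0, -0.333]
--
5 x [0.0, -0.0, 0.02, 0.0, 0.0, -0.339]
5 x [0.0, -0.0, 0.02, 0.0, 0.0, -0.339]
5 x [0.0, -0.0, 0.02, 0.0, 0.0, -0.339]
--
```

servo_tool(series=[[-0.047,-0.138,-0.025,0.058,-0.058,-0.33],[-0.047,-0.138,-0.025,0.058,-0.058,-0.33],[-0.047,-0.138,-0.025,0.058,-0.058,-0.33],[-0.047,-0.138,-0.025,0.058,-0.058,-0.33],[-0.047,-0.138,-0.025,0.058,-0.058,-0.33]])

```text
time_s: 20.93
tcp_pos: [0.5533, -0.0372, 0.2134]
tool_rot: [3.076, -0.239, 0.545]
force: [0.2, 0.4, 0.0]
finger_gap: 0.997
finger_force: 0.0
```

servo_tool(series=[[0.026,-0.145,-0.011,0.058,-0.058,-0.33],[0.026,-0.145,-0.011,0.058,-0.058,-0.33],[0.026,-0.145,-0.011,0.058,-0.058,-0.33],[0.026,-0.145,-0.011,0.058,-0.058,-0.33],[0.026,-0.145,-0.011,0.058,-0.058,-0.33]])

```text
time_s: 21.35
tcp_pos: [0.5267, 0.0318, 0.217]
tool_rot: [3.077, -0.111, 1.065]
force: [1.1, -0.1, 0.7]
finger_gap: 1.002
finger_force: 0.0
```

servo_tool(series=[[0.094,-0.114,-0.005,0.058,-0.058,-0.33],[0.094,-0.114,-0.005,0.058,-0.058,-0.33],[0.094,-0.114,-0.005,0.058,-0.058,-0.33],[0.094,-0.114,-0.005,0.058,-0.058,-0.33],[0.094,-0.114,-0.005,0.058,-0.058,-0.33]])

```text
time_s: 21.77
tcp_pos: [0.4998, 0.1008, 0.2209]
tool_rot: [3.141, -0.001, 1.581]
force: [-1.1, -0.4, 0.2]
finger_gap: 1.002
finger_force: 0.0
```

servo_tool(series=[[0.153,0,0.013,0,0,-0.333],[0.153,0,0.013,0,0,-0.333],[0.153,0,0.013,0,0,-0.333],[0.153,0,0.013,0,0,-0.333],[0.153,0,0.013,0,0,-0.333]])

```text
time_s: 22.18
tcp_pos: [0.4994, 0.1771, 0.2144]
tool_rot: [3.14, -0.001, 2.102]
force: [-0.1, 0.2, 0.2]
finger_gap: 0.999
finger_force: 0.0
```

servo_tool(series=[[0.133,0.075,0.013,0,0,-0.333],[0.133,0.075,0.013,0,0,-0.333],[0.133,0.075,0.013,0,0,-0.333],[0.133,0.075,0.013,0,0,-0.333],[0.133,0.075,0.013,0,0,-0.333]])

```text
time_s: 22.6
tcp_pos: [0.4985, 0.253, 0.2082]
tool_rot: [3.14, 0.001, 2.622]
force: [0.4, -0.5, 0.8]
finger_gap: 1.0
finger_force: 0.0
```

servo_tool(series=[[0.078,0.131,0.013,0,0,-0.333],[0.078,0.131,0.013,0,0,-0.333],[0.078,0.131,0.013,0,0,-0.333],[0.078,0.131,0.013,0,0,-0.333],[0.078,0.131,0.013,0,0,-0.333]])

```text
time_s: 23.02
tcp_pos: [0.4975, 0.329, 0.2019]
tool_rot: [3.14, 0.002, -3.141]
force: [-0.3, 0.1, -0.2]
finger_gap: 1.0
finger_force: 0.0
```

servo_tool(series=[[0,0,0.02,0,0,-0.339],[0,0,0.02,0,0,-0.339],[0,0,0.02,0,0,-0.339],[0,0,0.02,0,0,-0.339],[0,0,0.02,0,0,-0.339]])

```text
time_s: 23.43
tcp_pos: [0.4977, 0.3281, 0.1924]
tool_rot: [3.141, 0.003, -2.61]
force: [-0.1, -0.4, 0.7]
finger_gap: 0.996
finger_force: 0.0
```

servo_tool(series=[[0,0,0.02,0,0,-0.339],[0,0,0.02,0,0,-0.339],[0,0,0.02,0,0,-0.339],[0,0,0.02,0,0,-0.339],[0,0,0.02,0,0,-0.339]])

```text
time_s: 23.85
tcp_pos: [0.4977, 0.3281, 0.1824]
tool_rot: [-3.141, 0.003, -2.078]
force: [-0.2, -0.1, -0.3]
finger_gap: 0.999
finger_force: 0.0
```

servo_tool(series=[[0,0,0.02,0,0,-0.339],[0,0,0.02,0,0,-0.339],[0,0,0.02,0,0,-0.339],[0,0,0.02,0,0,-0.339],[0,0,0.02,0,0,-0.339]])

```text
time_s: 24.27
tcp_pos: [0.4978, 0.3281, 0.1724]
tool_rot: [-3.139, 0.002, -1.545]
force: [-0.5, -0.7, -0.0]
finger_gap: 1.001
finger_force: 0.0
```

servo_tool(series=[[0,0,0,0,0,0],[0,0,0,0,0,0],[0,0,0,0,0,0],[0,0,0,0,0,0]])

```text
time_s: 24.6
tcp_pos: [0.4976, 0.3287, 0.1724]
tool_rot: [-3.139, 0.002, -1.546]
force: [-0.0, -0.9, 0.1]
finger_gap: 0.995
finger_force: 0.0
```

```bash
cat > wl2.py <<'E'
from h import *
import sys,json
P=json.load(open('P.json')); d=grab(('wrist',)); i=sys.argv[1]; cv2.imwrite('pics/raw_wl%s.png'%i,d['wrist'][1])
q,f=fitplate(d,int(i),P[i],H=120); print('wrist',q.round(4),np.degrees(q[2]).round(2),round(f,3),'shift mm',((q-P[i])[:2]*1e3).round(1))
s=ctrl.sense();print(s['tcp_pos'],s['tool_rot'],s['joint_pos'].round(2)); x,y,a=q
plan(T(x,y,.10,np.degrees(a)+180),T(x,y,.039,np.degrees(a)+180),slow=1.5)
E
python3 wl2.py 4
```

```text
wrist [0.4957 0.328  1.5979] 91.55 0.037 shift mm [-2.2 -0.9]
[0.49757462 0.32879942 0.17237227] [-3.13933182e+00  1.65966771e-03 -1.54516211e+00] [ 0.58  0.27 -0.04  1.26  0.   -1.01]
3 x [0.002, 0.004, 0.145, -0.001, 0.001, -0.001]
--
3 x [0.0, -0.0, 0.122, 0.0, 0.0, 0.0]
--
```

servo_tool(series=[[0.002,0.004,0.145,0,0,0],[0.002,0.004,0.145,0,0,0],[0.002,0.004,0.145,0,0,0]])

```text
time_s: 24.9
tcp_pos: [0.4924, 0.3259, 0.0936]
tool_rot: [3.135, -0.004, -1.544]
force: [-0.2, -2.0, -1.5]
finger_gap: 1.002
finger_force: 0.0
```

servo_tool(series=[[0,0,0.05,0,0,0],[0,0,0.1,0,0,0],[0,0,0.122,0,0,0],[0,0,0.122,0,0,0]])

```text
time_s: 25.23
tcp_pos: [0.4947, 0.3274, 0.0373]
tool_rot: [3.14, -0.0, -1.544]
force: [-0.4, -0.3, -0.1]
finger_gap: 1.0
finger_force: 0.0
```

servo_tool(series=[[0,0,0,0,0,0],[0,0,0,0,0,0],[0,0,0,0,0,0],[0,0,0,0,0,0],[0,0,0,0,0,0]], fingers=-1)

```text
time_s: 25.65
tcp_pos: [0.4963, 0.3285, 0.0399]
tool_rot: [-3.138, 0.003, -1.543]
force: [1.0, 0.4, 0.1]
finger_gap: 0.299
finger_force: 0.0
```

servo_tool(series=[[0,0,0,0,0,0],[0,0,0,0,0,0],[0,0,0,0,0,0],[0,0,0,0,0,0]])

```text
time_s: 25.98
tcp_pos: [0.4964, 0.3285, 0.04]
tool_rot: [-3.138, 0.003, -1.543]
force: [-0.3, -1.8, 5.6]
finger_gap: 0.268
finger_force: 61.0
```

```bash
python3 - <<'E'
from h import *
import json
P=json.load(open('P.json'));p,q=cur();print('dx',(p-[.4957,.328,0])@q.as_matrix()[:,0]*1e3, 'now',p)
t=hang(2,.0275,.045,0,.039,yaw=0); t=(t[0],t[1]*R.from_euler('z',180,degrees=True))
plan(T(p[0],p[1],p[2]+.16,np.degrees(q.as_euler('xyz')[2])),t)
E
```

```text
dx -0.6116479172761293 now [0.49639529 0.32852302 0.04002324]
4 x [-0.001, -0.001, -0.32, -0.002, 0.002, -0.0]
--
5 x [0.222, -0.086, 0.036, 0.059, -0.058, 0.335]
5 x [0.153, -0.184, 0.032, 0.059, -0.058, 0.335]
5 x [0.044, -0.233, 0.043, 0.059, -0.058, 0.335]
--
```

servo_tool(series=[[0,0,-0.05,0,0,0],[0,0,-0.13,0,0,0],[0,0,-0.21,0,0,0],[0,0,-0.29,0,0,0],[0,0,-0.32,0,0,0]])

```text
time_s: 26.4
tcp_pos: [0.4965, 0.3285, 0.2043]
tool_rot: [-3.134, 0.005, -1.543]
force: [2.4, -0.0, -3.4]
finger_gap: 0.273
finger_force: 60.4
```

servo_tool(series=[[0.222,-0.086,0.036,0.059,-0.058,0.335],[0.222,-0.086,0.036,0.059,-0.058,0.335],[0.222,-0.086,0.036,0.059,-0.058,0.335],[0.222,-0.086,0.036,0.059,-0.058,0.335],[0.222,-0.086,0.036,0.059,-0.058,0.335]])

```text
time_s: 26.82
tcp_pos: [0.5409, 0.2153, 0.1792]
tool_rot: [-3.077, 0.112, -2.076]
force: [-1.6, -0.1, -5.1]
finger_gap: 0.272
finger_force: 60.4
```

servo_tool(series=[[0.153,-0.184,0.032,0.059,-0.058,0.335],[0.153,-0.184,0.032,0.059,-0.058,0.335],[0.153,-0.184,0.032,0.059,-0.058,0.335],[0.153,-0.184,0.032,0.059,-0.058,0.335],[0.153,-0.184,0.032,0.059,-0.058,0.335]])

```text
time_s: 27.23
tcp_pos: [0.5864, 0.1054, 0.1602]
tool_rot: [-3.077, 0.239, -2.603]
force: [-1.2, 0.3, -4.9]
finger_gap: 0.27
finger_force: 61.3
```

servo_tool(series=[[0.044,-0.233,0.043,0.059,-0.058,0.335],[0.044,-0.233,0.043,0.059,-0.058,0.335],[0.044,-0.233,0.043,0.059,-0.058,0.335],[0.044,-0.233,0.043,0.059,-0.058,0.335],[0.044,-0.233,0.043,0.059,-0.058,0.335]])

```text
time_s: 27.65
tcp_pos: [0.632, -0.004, 0.141]
tool_rot: [3.137, 0.348, 3.133]
force: [-0.8, 0.7, -5.3]
finger_gap: 0.267
finger_force: 62.4
```

servo_tool(series=[[0,0,0,0,0,0],[0,0,0,0,0,0],[0,0,0,0,0,0],[0,0,0,0,0,0]])

```text
time_s: 27.98
tcp_pos: [0.6334, -0.0013, 0.1435]
tool_rot: [3.138, 0.352, -3.139]
force: [0.3, -0.3, -5.2]
finger_gap: 0.269
finger_force: 62.4
```

```bash
python3 hh.py 2 -.0006; cat > pl.py <<'E'
from h import *
import sys
st=int(sys.argv[1]);dx=float(sys.argv[2])
p,q=cur();print(p,q.as_euler('xyz'),ctrl.sense()['joint_pos'].round(2))
hz=lambda *a:(lambda t:(t[0],t[1]*R.from_euler('z',180,degrees=True)))(hang(*a,yaw=0))
plan(hz(st,.0275,.02,dx,.039))
E
python3 pl.py 2 -.0006
```

```text
s mm 29.162154264890773 h mm 43.30850170779805 y mm 0.16995690717988218 F x,n -1.495459745216082 -5.00509876730197
[ 0.63340919 -0.00133004  0.14347586] [ 3.13845165  0.35158894 -3.13897138] [-0.    0.09 -0.38  0.75  0.01 -0.01]
1 x [-0.003, -0.001, 0.047, 0.003, 0.002, 0.002]
--
```

servo_tool(series=[[-0.003,0,0.024,0.003,0.002,0.002],[-0.003,0,0.047,0.003,0.002,0.002],[-0.003,0,0.06,0.003,0.002,0.002],[-0.003,0,0.07,0.003,0.002,0.002],[-0.003,0,0.07,0.003,0.002,0.002]])

```text
time_s: 28.4
tcp_pos: [0.6462, -0.0015, 0.1087]
tool_rot: [-3.141, 0.346, 3.14]
force: [0.1, -0.2, -4.5]
finger_gap: 0.268
finger_force: 62.4
```

servo_tool(series=[[0,0,0.006,0,0,0],[0,0,0.011,0,0,0],[0,0,0.016,0,0,0],[0,0,0.016,0,0,0],[0,0,0.016,0,0,0]])

```text
time_s: 28.82
tcp_pos: [0.6498, -0.0016, 0.105]
tool_rot: [-3.141, 0.35, 3.139]
force: [-5.0, 1.6, 3.2]
finger_gap: 0.268
finger_force: 63.5
```

```bash
python3 hh.py 2 -.0006
```

```text
s mm 26.910192074677568 h mm 1.5042052656052614 y mm -0.10795816502733664 F x,n -3.607530837882322 4.7572084551567535
```

servo_tool(series=[[0.008,0,-0.003,0,0,0],[0.018,0,-0.003,0,0,0],[0.028,0,-0.003,0,0,0],[0.038,0,-0.003,0,0,0],[0.038,0,-0.003,0,0,0]])

```text
time_s: 29.23
tcp_pos: [0.63, -0.0016, 0.0979]
tool_rot: [-3.141, 0.348, 3.139]
force: [1.1, -0.2, -4.2]
finger_gap: 0.268
finger_force: 62.4
```

servo_tool(series=[[0.006,0,0,0,0,0],[0.012,0,0,0,0,0],[0.018,0,0,0,0,0],[0.018,0,0.003,0,0,0],[0.018,0,0.003,0,0,0]])

```text
time_s: 29.65
tcp_pos: [0.6254, -0.0015, 0.0963]
tool_rot: [-3.141, 0.354, 3.139]
force: [4.1, 0.3, 0.3]
finger_gap: 0.27
finger_force: 63.1
```

```bash
python3 hh.py 2 -.0006
```

```text
s mm 52.81265752382683 h mm 1.6852995321511972 y mm -0.03954565211849504 F x,n 3.9445513862905193 -1.0709857221763874
```

servo_tool(series=[[0,0,0.002,0,0,0],[0,0,0.002,0,0,0],[0,0,0.002,0,0,0],[0,0,0.002,0,0,0],[0,0,0.002,0,0,0]], fingers=1)

```text
time_s: 30.07
tcp_pos: [0.6236, -0.0016, 0.0931]
tool_rot: [-3.141, 0.349, 3.139]
force: [-0.9, 0.0, -1.1]
finger_gap: 0.957
finger_force: 0.0
```

servo_tool(series=[[0,0,-0.08,0,0,0],[0,0,-0.16,0,0,0],[0,0,-0.24,0,0,0],[0,0,-0.25,0,0,0],[0,0,-0.25,0,0,0]])

```text
time_s: 30.48
tcp_pos: [0.5823, -0.0014, 0.2151]
tool_rot: [-3.141, 0.356, 3.139]
force: [-0.5, 0.4, -0.5]
finger_gap: 1.001
finger_force: 0.0
```

servo_tool(series=[[0,0,0,0,0,0],[0,0,0,0,0,0],[0,0,0,0,0,0],[0,0,0,0,0,0]])

```text
time_s: 30.82
tcp_pos: [0.5805, -0.0014, 0.2086]
tool_rot: [-3.141, 0.346, 3.139]
force: [-0.3, -1.6, -0.2]
finger_gap: 0.999
finger_force: 0.0
```

```bash
python3 loc.py 2 | grep "'side',)"; python3 chk.py 4:2; python3 - <<'E'
from h import *
import json
s=ctrl.sense();print(s['tcp_pos'],s['force'],s['joint_pos'].round(2))
x,y,a=json.load(open('P.json'))['2']
plan(T(x-.002,y-.001,.18,np.degrees(a)+180))
E
```

```text
2 ('side',) [0.6307 0.308 ] 93.97 0.062
plate 4 stud 2 side rel to locked mm [1.9 2.7] yaw -1.7 0.272
plate 4 stud 2 scene rel to locked mm [ 2.5 -1.3] yaw 3.8 0.28
[ 0.58094568 -0.0014406   0.20993466] [0.10518177 0.10324473 0.42931889] [-0.   -0.03 -0.35  0.9  -0.   -0.  ]
5 x [-0.022, 0.206, 0.029, -0.06, 0.057, -0.343]
5 x [-0.127, 0.161, 0.04, -0.06, 0.057, -0.343]
5 x [-0.194, 0.069, 0.037, -0.06, 0.057, -0.343]
--
```

servo_tool(series=[[-0.022,0.206,0.029,-0.06,0.057,-0.343],[-0.022,0.206,0.029,-0.06,0.057,-0.343],[-0.022,0.206,0.029,-0.06,0.057,-0.343],[-0.022,0.206,0.029,-0.06,0.057,-0.343],[-0.022,0.206,0.029,-0.06,0.057,-0.343]])

```text
time_s: 31.43
tcp_pos: [0.5969, 0.1031, 0.2002]
tool_rot: [-3.072, 0.236, -2.577]
force: [0.8, 0.2, -0.4]
finger_gap: 0.996
finger_force: 0.0
```

servo_tool(series=[[-0.127,0.161,0.04,-0.06,0.057,-0.343],[-0.127,0.161,0.04,-0.06,0.057,-0.343],[-0.127,0.161,0.04,-0.06,0.057,-0.343],[-0.127,0.161,0.04,-0.06,0.057,-0.343],[-0.127,0.161,0.04,-0.06,0.057,-0.343]])

```text
time_s: 31.85
tcp_pos: [0.6126, 0.206, 0.1899]
tool_rot: [-3.075, 0.106, -2.038]
force: [0.8, -0.9, 0.0]
finger_gap: 1.005
finger_force: 0.0
```

servo_tool(series=[[-0.194,0.069,0.037,-0.06,0.057,-0.343],[-0.194,0.069,0.037,-0.06,0.057,-0.343],[-0.194,0.069,0.037,-0.06,0.057,-0.343],[-0.194,0.069,0.037,-0.06,0.057,-0.343],[-0.194,0.069,0.037,-0.06,0.057,-0.343]])

```text
time_s: 32.27
tcp_pos: [0.6279, 0.3093, 0.179]
tool_rot: [3.139, -0.004, -1.502]
force: [0.0, 0.2, 0.1]
finger_gap: 1.001
finger_force: 0.0
```

servo_tool(series=[[0,0,0,0,0,0],[0,0,0,0,0,0],[0,0,0,0,0,0],[0,0,0,0,0,0]])

```text
time_s: 32.6
tcp_pos: [0.6279, 0.3067, 0.1811]
tool_rot: [-3.14, -0.002, -1.511]
force: [0.7, 0.2, 0.9]
finger_gap: 0.999
finger_force: 0.0
```

```bash
python3 wl2.py 2
```

```text
wrist [0.6283 0.3063 1.6273] 93.24 0.028 shift mm [-1.6 -1.7]
[0.62792103 0.30669451 0.18124173] [-3.14027058e+00 -2.01721498e-03 -1.51126755e+00] [ 0.46  0.47  0.26  1.36 -0.   -1.18]
3 x [0.001, -0.0, 0.162, -0.001, -0.001, 0.002]
--
3 x [0.0, -0.0, 0.122, 0.0, 0.0, 0.0]
--
```

servo_tool(series=[[0.001,0,0.162,0,0,0.002],[0.001,0,0.162,0,0,0.002],[0.001,0,0.162,0,0,0.002],[0.001,0,0.162,0,0,0.002]])

```text
time_s: 32.98
tcp_pos: [0.6263, 0.3053, 0.0981]
tool_rot: [3.137, -0.004, -1.514]
force: [-0.3, 0.1, 1.6]
finger_gap: 0.999
finger_force: 0.0
```

servo_tool(series=[[0,0,0.05,0,0,0],[0,0,0.1,0,0,0],[0,0,0.122,0,0,0],[0,0,0.122,0,0,0]])

```text
time_s: 33.32
tcp_pos: [0.6278, 0.3061, 0.0385]
tool_rot: [3.141, -0.003, -1.513]
force: [0.8, 0.6, 0.4]
finger_gap: 1.004
finger_force: 0.0
```

servo_tool(series=[[0,0,0,0,0,0],[0,0,0,0,0,0],[0,0,0,0,0,0],[0,0,0,0,0,0],[0,0,0,0,0,0]], fingers=-1)

```text
time_s: 33.73
tcp_pos: [0.6286, 0.3067, 0.04]
tool_rot: [-3.139, -0.002, -1.513]
force: [-0.4, 0.3, 0.1]
finger_gap: 0.298
finger_force: 0.0
```

servo_tool(series=[[0,0,0,0,0,0],[0,0,0,0,0,0],[0,0,0,0,0,0],[0,0,0,0,0,0]])

```text
time_s: 34.07
tcp_pos: [0.6288, 0.3067, 0.0401]
tool_rot: [-3.139, -0.002, -1.513]
force: [0.7, -0.3, 6.2]
finger_gap: 0.27
finger_force: 61.0
```

```bash
python3 - <<'E'
from h import *
p,q=cur();print('dx',(p-[.6283,.3063,0])@q.as_matrix()[:,0]*1e3, 'now',p)
t=hang(1,.0275,.05,0,.039,yaw=0); t=(t[0],t[1]*R.from_euler('z',180,degrees=True))
plan(T(p[0],p[1],p[2]+.13,np.degrees(q.as_euler('xyz')[2])),t)
E
```

```text
dx -0.32052104430553674 now [0.62882539 0.3067156  0.0400565 ]
4 x [0.0, -0.001, -0.26, -0.002, -0.001, 0.0]
--
5 x [0.135, 0.006, 0.013, 0.06, -0.057, 0.342]
5 x [0.12, -0.064, 0.004, 0.06, -0.057, 0.342]
5 x [0.071, -0.116, 0.004, 0.06, -0.057, 0.342]
--
```

servo_tool(series=[[0,0,-0.05,0,0,0],[0,0,-0.12,0,0,0],[0,0,-0.2,0,0,0],[0,0,-0.26,0,0,0],[0,0,-0.26,0,0,0]])

```text
time_s: 34.48
tcp_pos: [0.6299, 0.3077, 0.1759]
tool_rot: [-3.133, 0.001, -1.513]
force: [1.5, 1.0, -2.4]
finger_gap: 0.268
finger_force: 60.4
```

servo_tool(series=[[0.135,0.006,0.013,0.06,-0.057,0.342],[0.135,0.006,0.013,0.06,-0.057,0.342],[0.135,0.006,0.013,0.06,-0.057,0.342],[0.135,0.006,0.013,0.06,-0.057,0.342],[0.135,0.006,0.013,0.06,-0.057,0.342]])

```text
time_s: 34.9
tcp_pos: [0.6275, 0.2377, 0.16]
tool_rot: [-3.076, 0.107, -2.054]
force: [-0.8, -0.6, -5.0]
finger_gap: 0.274
finger_force: 60.7
```

servo_tool(series=[[0.12,-0.064,0.004,0.06,-0.057,0.342],[0.12,-0.064,0.004,0.06,-0.057,0.342],[0.12,-0.064,0.004,0.06,-0.057,0.342],[0.12,-0.064,0.004,0.06,-0.057,0.342],[0.12,-0.064,0.004,0.06,-0.057,0.342]])

```text
time_s: 35.32
tcp_pos: [0.6281, 0.1701, 0.1534]
tool_rot: [-3.074, 0.235, -2.592]
force: [-1.2, 0.5, -4.5]
finger_gap: 0.273
finger_force: 60.8
```

servo_tool(series=[[0.071,-0.116,0.004,0.06,-0.057,0.342],[0.071,-0.116,0.004,0.06,-0.057,0.342],[0.071,-0.116,0.004,0.06,-0.057,0.342],[0.071,-0.116,0.004,0.06,-0.057,0.342],[0.071,-0.116,0.004,0.06,-0.057,0.342]])

```text
time_s: 35.73
tcp_pos: [0.6287, 0.1027, 0.1467]
tool_rot: [-3.141, 0.345, 3.135]
force: [-0.3, -0.1, -4.6]
finger_gap: 0.271
finger_force: 61.5
```

servo_tool(series=[[0,0,0,0,0,0],[0,0,0,0,0,0],[0,0,0,0,0,0],[0,0,0,0,0,0]])

```text
time_s: 36.07
tcp_pos: [0.6308, 0.1037, 0.1491]
tool_rot: [-3.14, 0.348, -3.141]
force: [-0.2, -0.1, -4.6]
finger_gap: 0.27
finger_force: 61.5
```

```bash
python3 hh.py 1 -.0003;python3 pl.py 1 -.0003
```

```text
s mm 29.427902769913665 h mm 49.45100522695601 y mm 0.1960107886368606 F x,n -1.742203177016765 -4.285248618515623
[0.6307767  0.10369601 0.14905443] [-3.14010097  0.34792555 -3.14091839] [ 0.19  0.11 -0.35  0.78 -0.07  0.18]
1 x [-0.004, -0.0, 0.059, -0.001, -0.001, 0.0]
--
```

servo_tool(series=[[-0.004,0,0.03,0,0,0],[-0.004,0,0.059,0,0,0],[-0.004,0,0.073,0,0,0],[-0.004,0,0.083,0,0,0],[-0.004,0,0.083,0,0,0]])

```text
time_s: 36.48
tcp_pos: [0.6466, 0.1035, 0.1099]
tool_rot: [-3.14, 0.347, 3.141]
force: [-0.4, 0.3, -5.1]
finger_gap: 0.27
finger_force: 61.4
```

servo_tool(series=[[0,0,0.006,0,0,0],[0,0,0.011,0,0,0],[0,0,0.015,0,0,0],[0,0,0.015,0,0,0],[0,0,0.015,0,0,0]])

```text
time_s: 36.9
tcp_pos: [0.6502, 0.1037, 0.1055]
tool_rot: [-3.141, 0.351, 3.141]
force: [-0.4, 0.5, -0.3]
finger_gap: 0.27
finger_force: 62.2
```

```bash
python3 hh.py 1 -.0003
```

```text
s mm 26.088513607097145 h mm 1.86999826797959 y mm 0.22659604448152515 F x,n -0.49179689977769037 -0.11021837187527549
```

Contact is just starting, at h ≈ 1.9 mm. I'll slide it down.

servo_tool(series=[[0.008,0,-0.001,0,0,0],[0.018,0,-0.001,0,0,0],[0.028,0,-0.001,0,0,0],[0.038,0,-0.001,0,0,0],[0.038,0,-0.001,0,0,0]])

```text
time_s: 37.32
tcp_pos: [0.6302, 0.1036, 0.098]
tool_rot: [-3.141, 0.348, 3.141]
force: [-1.7, 0.3, -1.3]
finger_gap: 0.274
finger_force: 62.1
```

servo_tool(series=[[0.006,0,0,0,0,0],[0.012,0,0,0,0,0],[0.019,0,0,0,0,0],[0.019,0,0.001,0,0,0],[0.019,0,0.001,0,0,0]])

```text
time_s: 37.73
tcp_pos: [0.6249, 0.1037, 0.0967]
tool_rot: [-3.141, 0.354, 3.141]
force: [5.6, -0.2, 4.2]
finger_gap: 0.265
finger_force: 62.4
```

```bash
python3 hh.py 1 -.0003
```

```text
s mm 52.815393049890304 h mm 2.2614231838789083 y mm 0.2477206409946392 F x,n 6.738826780823425 2.003119703597824
```

servo_tool(series=[[0,0,0,0,0,0],[0,0,0,0,0,0],[0,0,0,0,0,0],[0,0,0,0,0,0],[0,0,0,0,0,0]], fingers=1)

```text
time_s: 38.15
tcp_pos: [0.6224, 0.1036, 0.0941]
tool_rot: [-3.14, 0.348, 3.141]
force: [-0.0, -0.4, 0.5]
finger_gap: 0.955
finger_force: 0.0
```

servo_tool(series=[[0,0,-0.08,0,0,0],[0,0,-0.16,0,0,0],[0,0,-0.24,0,0,0],[0,0,-0.25,0,0,0],[0,0,-0.25,0,0,0]])

```text
time_s: 38.57
tcp_pos: [0.5812, 0.1042, 0.2163]
tool_rot: [3.141, 0.356, 3.141]
force: [0.6, 0.0, -0.7]
finger_gap: 0.999
finger_force: 0.0
```

servo_tool(series=[[0,0,0,0,0,0],[0,0,0,0,0,0],[0,0,0,0,0,0],[0,0,0,0,0,0]])

```text
time_s: 38.9
tcp_pos: [0.5796, 0.1036, 0.21]
tool_rot: [-3.14, 0.346, 3.141]
force: [-0.3, 0.5, 0.3]
finger_gap: 1.004
finger_force: 0.0
```

```bash
python3 - <<'E'
from h import *
s=ctrl.sense();print(s['tcp_pos'],s['joint_pos'].round(2))
plan(T(.5,-.06,.29,180),T(.535,-.43,.22,171))
E
```

```text
[0.57955673 0.10363796 0.20998283] [ 0.21 -0.01 -0.33  0.91 -0.07  0.2 ]
5 x [0.095, -0.328, -0.204, -0.001, 0.22, -0.0]
--
5 x [-0.035, -0.37, 0.07, 0.0, -0.0, 0.05]
5 x [-0.064, -0.366, 0.07, 0.0, -0.0, 0.05]
--
```

servo_tool(series=[[0.095,-0.328,-0.204,0,0.22,0],[0.095,-0.328,-0.204,0,0.22,0],[0.095,-0.328,-0.204,0,0.22,0],[0.095,-0.328,-0.204,0,0.22,0],[0.095,-0.328,-0.204,0,0.22,0]])

```text
time_s: 39.32
tcp_pos: [0.5008, -0.0622, 0.2906]
tool_rot: [-3.141, -0.001, 3.14]
force: [0.7, -0.3, -0.2]
finger_gap: 0.998
finger_force: 0.0
```

servo_tool(series=[[0,0,0,0,0,0],[0,0,0,0,0,0],[0,0,0,0,0,0],[0,0,0,0,0,0]])

```text
time_s: 39.65
tcp_pos: [0.5004, -0.0593, 0.2907]
tool_rot: [-3.141, 0.002, -3.142]
force: [-0.4, 0.6, -0.7]
finger_gap: 1.0
finger_force: 0.0
```

```bash
python3 - <<'E'
from h import *
import pickle
C=snap('wrist','w5.png',k=1.42); pickle.dump(C,open('w5.pkl','wb')); print(cur()[0])
E
```

```text
[ 0.50041872 -0.05915552  0.29079137]
```

View pics/w5.png

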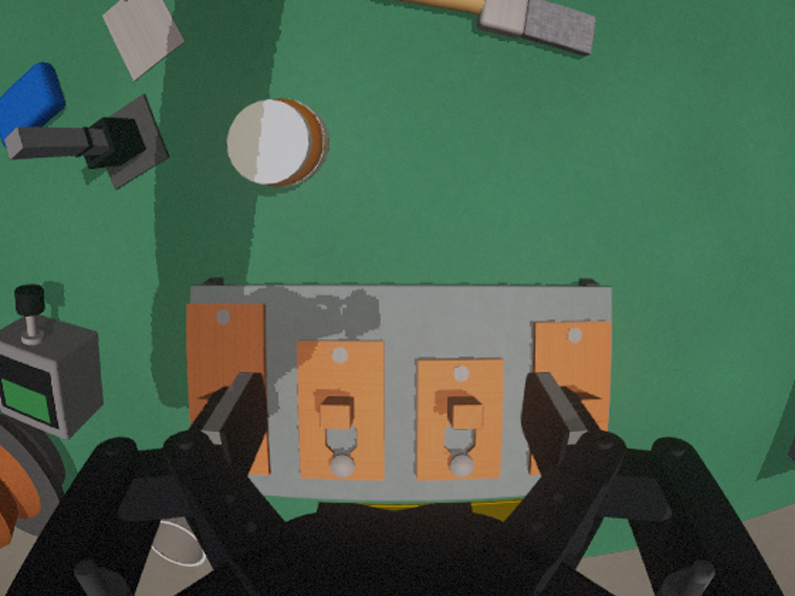

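All four plates hang straight and locked. From this view I'll compute the test spots, knob and holder, then go to the knob.

```bash
python3 - <<'E'
from h import *
import pickle
C=pickle.load(open('w5.pkl','rb')); k=1.42
px=lambda u,v:((u+.5)/k-.5,(v+.5)/k-.5)
for n,st,sx,uv in((1,4,-.078,(223,317)),(3,3,-.046,(340,355)),(4,2,-.03,(461,374)),(2,1,-.062,(574,335))):
    e=STUD[st]-(.0522-sx)*BX+.008*BN
    o,d=ray('wrist',*px(*uv),C); t=((e-o)@BN)/(d@BN); print(n,'exp',e.round(4),'seen',(o+d*t).round(4))
for n,u,v,z in(('knob',29,300,.058),('stem base',32,338,.058),('foot a',146,96,.0),('foot b',168,157,.0),('foot c',117,188,0.),('pot rim?',98,150,.06),('probe top',17,143,.155),('jar',275,142,.08),('rd face top L',43,318,.085),('rd topR',100,333,.085),('rd botR',67,436,.085)):
    print(n,onz('wrist',*px(u,v),z,C).round(4))
E
```

```text
1 exp [ 0.5633 -0.2115  0.0389] seen [ 0.5631 -0.2146  0.0388]
3 exp [ 0.5934 -0.1065  0.0498] seen [ 0.5933 -0.1071  0.0498]
4 exp [ 0.6084 -0.0015  0.0553] seen [ 0.6092 -0.002   0.0556]
2 exp [0.5784 0.1035 0.0444] seen [0.5788 0.103  0.0445]
knob [ 0.5417 -0.4369  0.058 ]
stem base [ 0.5845 -0.4466  0.058 ]
foot a [ 0.3542 -0.2981  0.    ]
foot b [ 0.4169 -0.2751  0.    ]
foot c [ 0.442  -0.3381  0.    ]
pot rim? [ 0.404  -0.3159  0.06  ]
probe top [ 0.3934 -0.324   0.155 ]
jar [ 0.4134 -0.1457  0.08  ]
rd face top L [ 0.5505 -0.3931  0.085 ]
rd topR [ 0.5631 -0.3223  0.085 ]
rd botR [ 0.6856 -0.4092  0.085 ]
```

servo_tool(series=[[-0.035,-0.37,0.07,0,0,0.05],[-0.035,-0.37,0.07,0,0,0.05],[-0.035,-0.37,0.07,0,0,0.05],[-0.035,-0.37,0.07,0,0,0.05],[-0.035,-0.37,0.07,0,0,0.05]])

```text
time_s: 40.12
tcp_pos: [0.5181, -0.2474, 0.255]
tool_rot: [-3.141, 0.002, 3.062]
force: [-0.5, 0.1, -0.1]
finger_gap: 1.003
finger_force: 0.0
```

servo_tool(series=[[-0.064,-0.366,0.07,0,0,0.05],[-0.064,-0.366,0.07,0,0,0.05],[-0.064,-0.366,0.07,0,0,0.05],[-0.064,-0.366,0.07,0,0,0.05],[-0.064,-0.366,0.07,0,0,0.05]])

```text
time_s: 40.53
tcp_pos: [0.5357, -0.4327, 0.2194]
tool_rot: [3.142, 0.002, 2.983]
force: [-0.6, 0.3, -0.8]
finger_gap: 0.999
finger_force: 0.0
```

servo_tool(series=[[0,0,0,0,0,0],[0,0,0,0,0,0],[0,0,0,0,0,0],[0,0,0,0,0,0]])

```text
time_s: 40.87
tcp_pos: [0.536, -0.4285, 0.2228]
tool_rot: [-3.141, 0.004, 2.986]
force: [1.2, -0.5, -0.3]
finger_gap: 0.999
finger_force: 0.0
```

```bash
python3 - <<'E'
from h import *
import pickle
C=snap('wrist','w6.png',k=1.42); pickle.dump(C,open('w6.pkl','wb')); print(cur()[0],ctrl.sense()['tool_rot'])
E
```

```text
[ 0.53600073 -0.42847868  0.22310431] [-3.14100269  0.00454276  2.98572707]
```

View pics/w6.png

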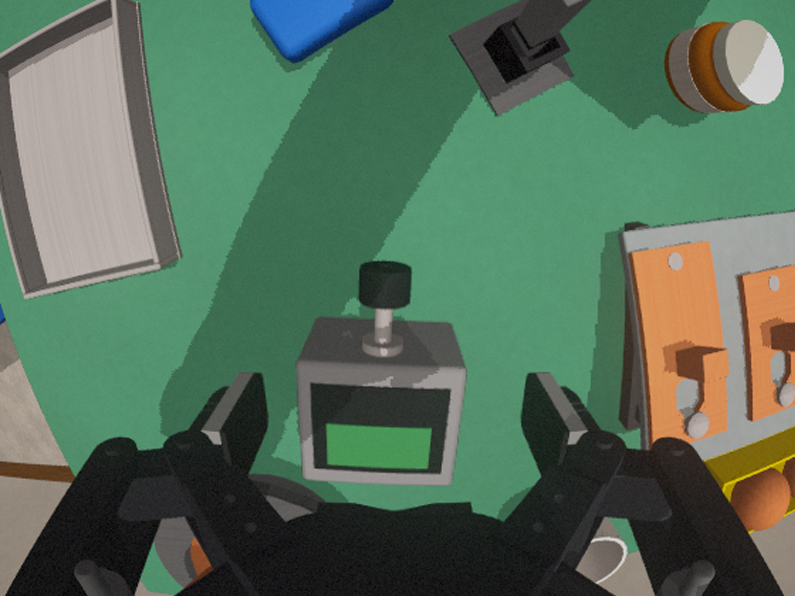

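```bash
python3 - <<'E'
from h import *
import pickle
C=pickle.load(open('w6.pkl','rb')); k=1.42
px=lambda u,v:((u+.5)/k-.5,(v+.5)/k-.5)
P={}
for n,u,v,z in(('knob',385.5,285,.058),('knobTop',385.5,285,.07),('fL',299,363,.085),('fR',466,366,.085),('bR',452,485,.085),('bL',303,476,.085),('f0L',315,318,.0),('f0R',453,322,.0)):
    P[n]=onz('wrist',*px(u,v),z,C);print(n,P[n].round(4))
for a,b in(('fL','fR'),('bL','bR'),('f0L','f0R')):
    e=P[b]-P[a];print(np.linalg.norm(e),'yaw of x axis',np.degrees(np.arctan2(-e[0],e[1])))
for a,b in(('fL','bL'),('fR','bR')):
    e=P[b]-P[a];print(np.linalg.norm(e),np.degrees(np.arctan2(e[1],e[0])))
E
```

```text
knob [ 0.5424 -0.4359  0.058 ]
knobTop [ 0.5389 -0.4351  0.07  ]
fL [ 0.5765 -0.4963  0.085 ]
fR [ 0.5947 -0.3928  0.085 ]
bR [ 0.6918 -0.4112  0.085 ]
bL [ 0.6675 -0.517   0.085 ]
f0L [ 0.5777 -0.5001  0.    ]
f0R [ 0.5983 -0.3914  0.    ]
0.10510191195216655 yaw of x axis -9.974370619847592
0.10855579055934245 yaw of x axis -12.949046811237402
0.11061730278849505 yaw of x axis -10.717601372777956
0.093250090529637 -12.791217877234466
0.09877910492657424 -10.713955770308072
```

```bash
python3 - <<'E'
from h import *
plan(T(.5425,-.436,.14,169),T(.5425,-.436,.060,169),slow=1.4)
e=R.from_euler('z',-11,degrees=True).apply([-1,0,0]); p,q=T(.5425,-.436,.06,169); print('pull 33mm in tool',(q.inv().apply(e*.033)/.5).round(3))
E
```

```text
3 x [-0.014, -0.013, 0.166, -0.0, 0.003, 0.023]
--
3 x [0.0, -0.0, 0.16, 0.0, 0.0, 0.0]
--
pull 33mm in tool [ 0.066 -0.    -0.   ]
```

servo_tool(series=[[-0.014,-0.013,0.166,0,0.003,0.023],[-0.014,-0.013,0.166,0,0.003,0.023],[-0.014,-0.013,0.166,0,0.003,0.023],[-0.014,-0.013,0.166,0,0.003,0.023]])

```text
time_s: 41.25
tcp_pos: [0.5405, -0.4356, 0.1379]
tool_rot: [3.139, -0.005, 2.949]
force: [0.0, -0.2, 0.9]
finger_gap: 1.002
finger_force: 0.0
```

servo_tool(series=[[0,0,0.05,0,0,0],[0,0,0.11,0,0,0],[0,0,0.16,0,0,0],[0,0,0.16,0,0,0],[0,0,0.16,0,0,0]])

```text
time_s: 41.67
tcp_pos: [0.542, -0.4376, 0.0616]
tool_rot: [-3.141, -0.0, 2.948]
force: [-0.1, -0.1, 0.6]
finger_gap: 0.993
finger_force: 0.0
```

servo_tool(series=[[0,0,0,0,0,0],[0,0,0,0,0,0],[0,0,0,0,0,0],[0,0,0,0,0,0],[0,0,0,0,0,0]], fingers=-1)

```text
time_s: 42.08
tcp_pos: [0.5428, -0.436, 0.0616]
tool_rot: [3.138, 0.002, 2.949]
force: [1.0, 9.0, 8.3]
finger_gap: 0.38
finger_force: 59.5
```

servo_tool(series=[[0,0,0,0,0,0],[0,0,0,0,0,0],[0,0,0,0,0,0]])

```text
time_s: 42.33
tcp_pos: [0.5428, -0.436, 0.0616]
tool_rot: [3.139, 0.002, 2.949]
force: [0.7, 7.8, 8.9]
finger_gap: 0.381
finger_force: 59.7
```

servo_tool(series=[[0.016,0,0,0,0,0],[0.032,0,0,0,0,0],[0.048,0,0,0,0,0],[0.062,0,0,0,0,0],[0.064,0,0,0,0,0]])

```text
time_s: 42.75
tcp_pos: [0.5132, -0.4299, 0.0617]
tool_rot: [3.138, 0.007, 2.949]
force: [12.8, 6.9, 1.9]
finger_gap: 0.377
finger_force: 63.0
```

servo_tool(series=[[0,0,0,0,0,0],[0,0,0,0,0,0],[0,0,0,0,0,0]])

```text
time_s: 43.0
tcp_pos: [0.5133, -0.43, 0.0617]
tool_rot: [3.138, 0.006, 2.949]
force: [7.5, 7.5, 5.9]
finger_gap: 0.376
finger_force: 63.1
```

Knob moved 30 mm to its stop. I'll release it and go above the probe.

servo_tool(series=[[0,0,0,0,0,0],[0,0,0,0,0,0],[0,0,0,0,0,0],[0,0,0,0,0,0],[0,0,0,0,0,0]], fingers=1)

```text
time_s: 43.42
tcp_pos: [0.5098, -0.4318, 0.0594]
tool_rot: [-3.141, -0.001, 2.947]
force: [-0.2, -0.6, 0.3]
finger_gap: 0.997
finger_force: 0.0
```

servo_tool(series=[[0,0,-0.06,0,0,0],[0,0,-0.14,0,0,0],[0,0,-0.22,0,0,0],[0,0,-0.3,0,0,0],[0,0,-0.38,0,0,0]])

```text
time_s: 43.83
tcp_pos: [0.5097, -0.4315, 0.2513]
tool_rot: [-3.141, -0.001, 2.947]
force: [0.9, -0.7, -0.7]
finger_gap: 1.002
finger_force: 0.0
```

servo_tool(series=[[0,0,0,0,0,0],[0,0,0,0,0,0],[0,0,0,0,0,0],[0,0,0,0,0,0]])

```text
time_s: 44.17
tcp_pos: [0.5097, -0.4312, 0.2475]
tool_rot: [3.141, -0.003, 2.947]
force: [-0.6, -0.4, 0.1]
finger_gap: 1.003
finger_force: 0.0
```

```bash
python3 - <<'E'
from h import *
print(cur()[0]); plan(T(.397,-.318,.27,111))
E
```

```text
[ 0.50973377 -0.43122303  0.24752965]
5 x [0.133, 0.089, -0.022, -0.0, -0.001, 0.321]
5 x [0.159, 0.014, -0.022, -0.0, -0.001, 0.321]
--
```

servo_tool(series=[[0.133,0.089,-0.022,0,0,0.321],[0.133,0.089,-0.022,0,0,0.321],[0.133,0.089,-0.022,0,0,0.321],[0.133,0.089,-0.022,0,0,0.321],[0.133,0.089,-0.022,0,0,0.321]])

```text
time_s: 44.58
tcp_pos: [0.4527, -0.3741, 0.259]
tool_rot: [-3.141, -0.003, 2.44]
force: [-0.6, 0.4, 0.7]
finger_gap: 1.0
finger_force: 0.0
```

servo_tool(series=[[0.159,0.014,-0.022,0,0,0.321],[0.159,0.014,-0.022,0,0,0.321],[0.159,0.014,-0.022,0,0,0.321],[0.159,0.014,-0.022,0,0,0.321],[0.159,0.014,-0.022,0,0,0.321]])

```text
time_s: 45.0
tcp_pos: [0.3968, -0.3182, 0.2707]
tool_rot: [-3.14, -0.001, 1.939]
force: [0.1, -0.2, -0.1]
finger_gap: 1.001
finger_force: 0.0
```

servo_tool(series=[[0,0,0,0,0,0],[0,0,0,0,0,0],[0,0,0,0,0,0],[0,0,0,0,0,0]])

```text
time_s: 45.33
tcp_pos: [0.3974, -0.3188, 0.271]
tool_rot: [-3.14, -0.001, 1.941]
force: [-0.4, -1.1, 0.1]
finger_gap: 0.997
finger_force: 0.0
```

```bash
python3 - <<'E'
from h import *
import pickle
C=snap('wrist','w7.png'); pickle.dump(C,open('w7.pkl','wb')); print(cur()[0],ctrl.sense()['tool_rot'])
im=cv2.imread('pics/raw_w7.png')
c=proj('wrist',[.397,-.318,.08],C);a,b=int(c[0])-100,int(c[1])-75;print(a,b)
im=cv2.resize(im[max(b,0):b+150,max(a,0):a+200],None,fx=4,fy=4,interpolation=cv2.INTER_CUBIC)
a,b=max(a,0),max(b,0)
def poly(P,cc):
    P=np.array([proj('wrist',x,C) for x in P]); cv2.polylines(im,[((P-[a,b]+.5)*4).round().astype(np.int32)],True,cc,1)
def sq(x,y,z,w,yaw): return [np.array([x,y,z])+R.from_euler('z',yaw,degrees=True).apply([i*w/2,j*w/2,0]) for i,j in((1,1),(1,-1),(-1,-1),(-1,1))]
poly(sq(.398,-.318,0.0,.07,21),(255,0,0)); poly(sq(.398,-.318,.06,.034,21),(0,255,255)); poly(sq(.398,-.318,.155,.018,21),(0,0,255))
cv2.imwrite('pics/w7.png',im)
E
```

```text
[ 0.39740608 -0.31872472  0.27112449] [-3.14035376e+00 -7.10927331e-04  1.94044021e+00]
178 109
```

View pics/w7.png

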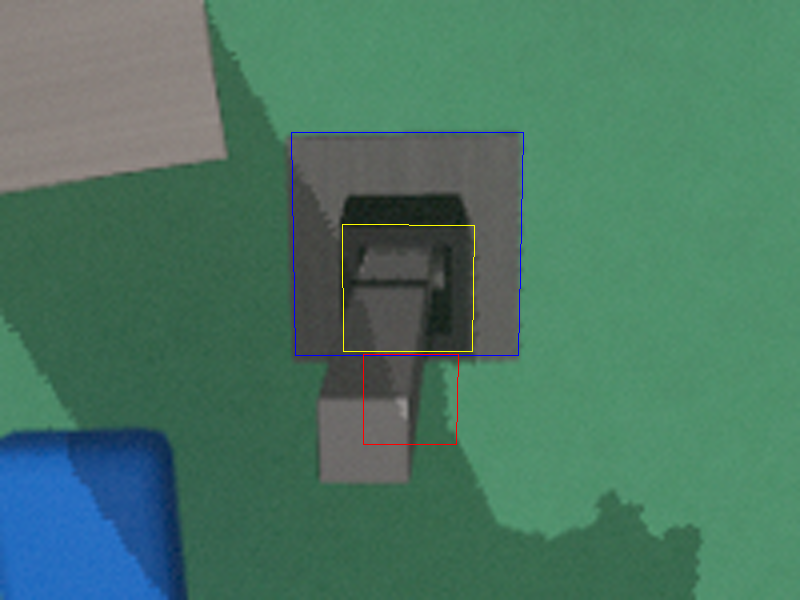

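```bash
python3 - <<'E'
from h import *
import pickle
C=pickle.load(open('w7.pkl','rb'))
f=lambda u,v:(178+(u+.5)/4-.5,109+(v+.5)/4-.5)
g=lambda p:((proj('wrist',p,C)-[178,109]+.5)*4-.5).round(0)
top=onz('wrist',*f(364,441),.1545,C);print('top',top)
for z in(.005,.03,.06,.154): print(z,'pot centre px',g([.398,-.318,z]))
Q=T(0,0,0,111)[1]
for dx in(-6,-4,-2,0,2,4,6): 
  for dy in (0,):
    tip=np.array([.398,-.318,.005])+Q.apply([dx*1e-3,dy*1e-3,0])
    r=[tip+(top-tip)*k for k in(.17,.37)]
    print(dx,[g(x).tolist() for x in r],'rel pot at rim mm',(Q.inv().apply(r[1]-[.398,-.318,0])*1e3).round(1)[:2])
E
```

```text
top [ 0.39293608 -0.32926371  0.1545    ]
0.005 pot centre px [406. 248.]
0.03 pot centre px [407. 265.]
0.06 pot centre px [407. 288.]
0.154 pot centre px [410. 397.]
-6 [[401.0, 287.0], [395.0, 314.0]] rel pot at rim mm [-7.  -3.2]
-4 [[401.0, 281.0], [395.0, 310.0]] rel pot at rim mm [-5.7 -3.2]
-2 [[401.0, 276.0], [395.0, 305.0]] rel pot at rim mm [-4.5 -3.2]
0 [[401.0, 270.0], [395.0, 300.0]] rel pot at rim mm [-3.2 -3.2]
2 [[402.0, 264.0], [395.0, 296.0]] rel pot at rim mm [-2.  -3.2]
4 [[402.0, 258.0], [395.0, 291.0]] rel pot at rim mm [-0.7 -3.2]
6 [[402.0, 253.0], [395.0, 286.0]] rel pot at rim mm [ 0.6 -3.2]
```

```bash
cat >> h.py <<'E'
TIP=np.array([.398,-.318,.005]); AX=np.array([.3930,-.3293,.1545])-TIP; AX/=np.linalg.norm(AX)
def probe_pose(d):
    "TCP on the leaning rod's axis, d above the tip"
    q0=T(0,0,0,111)[1]; r,_=R.align_vectors([AX],[[0,0,1.]]); return TIP+AX*d, r*q0
E
python3 - <<'E'
from h import *
plan(probe_pose(.215),probe_pose(.117),slow=1.4)
print(probe_pose(.117)[1].as_euler('xyz'))
E
```

```text
2 x [-0.024, -0.023, 0.104, -0.038, 0.037, 0.002]
--
4 x [-0.0, -0.0, 0.196, 0.0, 0.0, 0.0]
--
[ 3.08334784 -0.05841353  1.93901758]
```

servo_tool(series=[[-0.024,-0.023,0.104,-0.038,0.037,0.002],[-0.024,-0.023,0.104,-0.038,0.037,0.002],[-0.024,-0.023,0.104,-0.038,0.037,0.002],[-0.024,-0.023,0.104,-0.038,0.037,0.002],[-0.024,-0.023,0.104,-0.038,0.037,0.002]])

```text
time_s: 45.8
tcp_pos: [0.3913, -0.3339, 0.2207]
tool_rot: [3.082, -0.057, 1.938]
force: [0.0, 0.6, -0.1]
finger_gap: 1.002
finger_force: 0.0
```

servo_tool(series=[[0,0,0.05,0,0,0],[0,0,0.11,0,0,0],[0,0,0.17,0,0,0],[0,0,0.196,0,0,0],[0,0,0.196,0,0,0]])

```text
time_s: 46.22
tcp_pos: [0.3937, -0.325, 0.1202]
tool_rot: [3.084, -0.061, 1.939]
force: [-1.3, -0.5, -0.6]
finger_gap: 1.003
finger_force: 0.0
```

servo_tool(series=[[0,0,0,0,0,0],[0,0,0,0,0,0],[0,0,0,0,0,0],[0,0,0,0,0,0],[0,0,0,0,0,0]], fingers=-1)

```text
time_s: 46.63
tcp_pos: [0.3946, -0.327, 0.123]
tool_rot: [3.082, -0.057, 1.938]
force: [-0.7, -0.0, 0.4]
finger_gap: 0.303
finger_force: 0.0
```

servo_tool(series=[[0,0,0,0,0,0],[0,0,0,0,0,0],[0,0,0,0,0,0],[0,0,0,0,0,0]])

```text
time_s: 46.97
tcp_pos: [0.3947, -0.3268, 0.1226]
tool_rot: [3.082, -0.057, 1.938]
force: [0.6, 0.8, 6.1]
finger_gap: 0.206
finger_force: 59.9
```

```bash
python3 - <<'E'
from h import *
p,q=cur(); print(p,q.as_euler('xyz'),'tip in tool',q.inv().apply(TIP-p))
E
```

```text
[ 0.39470331 -0.32681241  0.12264328] [ 3.0815155  -0.05701831  1.93765618] tip in tool [ 0.00032791 -0.00084909  0.11801542]
```

```bash
cat >> h.py <<'E'
SPOT={1:np.array([.5632,-.2140,.0389]),2:np.array([.5786,.1032,.0445]),3:np.array([.5934,-.1068,.0498]),4:np.array([.6088,-.0018,.0555])}
TT=np.array([.0003,-.0008,.118])
def touch(i,gap):
    q=R.from_euler('y',-20,degrees=True)*T(0,0,0,111)[1]
    return SPOT[i]+gap*BN-q.apply(TT), q
E
python3 - <<'E'
from h import *
p,q=probe_pose(.117+.16); plan((p,q),touch(1,.10),touch(1,.012))
print(touch(1,.012)[0])
E
```

```text
4 x [-0.0, -0.001, -0.318, 0.001, 0.001, -0.001]
--
4 x [0.156, 0.272, 0.099, -0.171, -0.116, -0.008]
--
3 x [-0.0, 0.0, 0.176, 0.0, 0.0, 0.0]
--
[ 0.51954023 -0.21399338  0.16135225]
```

servo_tool(series=[[0,0,-0.06,0,0,0],[0,0,-0.13,0,0,0],[0,0,-0.2,0,0,0],[0,0,-0.27,0,0,0],[0,0,-0.318,0,0,0]])

```text
time_s: 47.38
tcp_pos: [0.3885, -0.3387, 0.283]
tool_rot: [3.083, -0.057, 1.937]
force: [-0.0, -0.1, -1.4]
finger_gap: 0.206
finger_force: 60.1
```

servo_tool(series=[[0,0,0,0,0,0],[0,0,0,0,0,0],[0.156,0.272,0.099,-0.171,-0.116,-0.008],[0.156,0.272,0.099,-0.171,-0.116,-0.008],[0.156,0.272,0.099,-0.171,-0.116,-0.008]])

```text
time_s: 47.8
tcp_pos: [0.4648, -0.2426, 0.2492]
tool_rot: [2.81, 0.121, 1.912]
force: [-0.3, 0.2, -1.8]
finger_gap: 0.198
finger_force: 60.2
```

servo_tool(series=[[0,0,0,0,0,0],[0,0,0,0,0,0],[0,0,0,0,0,0]])

```text
time_s: 48.05
tcp_pos: [0.4646, -0.2432, 0.251]
tool_rot: [2.815, 0.121, 1.916]
force: [-0.1, -0.6, -0.6]
finger_gap: 0.205
finger_force: 60.1
```

```bash
python3 - <<'E'
from h import *
p,q=cur(); print(p,q.as_euler('xyz'))
plan(touch(1,.10),touch(1,.012))
E
```

```text
[ 0.46457512 -0.24317655  0.25097575] [2.81496059 0.12077391 1.91593769]
1 x [0.039, 0.06, 0.03, -0.001, -0.001, -0.001]
--
3 x [-0.0, 0.0, 0.176, 0.0, 0.0, 0.0]
--
```

servo_tool(series=[[0.039,0.06,0.03,0,0,0],[0.039,0.06,0.03,0,0,0],[0.039,0.06,0.1,0,0,0],[0.039,0.06,0.17,0,0,0],[0.039,0.06,0.206,0,0,0]])

```text
time_s: 48.47
tcp_pos: [0.5203, -0.2155, 0.1593]
tool_rot: [2.816, 0.12, 1.914]
force: [-1.0, 1.3, -1.8]
finger_gap: 0.203
finger_force: 60.1
```

servo_tool(series=[[0,0,0,0,0,0],[0,0,0,0,0,0],[0,0,0,0,0,0],[0,0,0,0,0,0]])

```text
time_s: 48.8
tcp_pos: [0.5211, -0.2159, 0.165]
tool_rot: [2.811, 0.125, 1.914]
force: [0.3, 0.1, -1.5]
finger_gap: 0.198
finger_force: 60.1
```

```bash
python3 - <<'E'
from h import *
p,q=cur(); print(p,q.as_euler('xyz')); plan(touch(1,.012)); plan(touch(1,.0))
d=grab(('wrist','side')); tip=p+q.apply(TT); out=[]
for n,h in(('wrist',50),('side',33)):
    C,im=d[n]; s=SPOT[1]; u=proj(n,s,C); a,b=(u-h).astype(int); a,b=max(a,0),max(b,0); k=400//(2*h)
    c=cv2.resize(im[b:b+2*h,a:a+2*h],(400,400),interpolation=cv2.INTER_CUBIC); K=400/(2*h)
    for pt,col in((s,(255,0,0)),(tip,(0,0,255))):
        w=((proj(n,pt,C)-[a,b]+.5)*K).astype(int); cv2.circle(c,tuple(int(v) for v in w),3,col,-1); print(n,w)
    out.append(c)
cv2.imwrite('pics/t1.png',np.hstack(out))
E
```

```text
[ 0.52112542 -0.21589486  0.16500854] [2.81082081 0.12450663 1.91374708]
1 x [0.006, -0.004, 0.006, 0.002, 0.002, -0.002]
--
1 x [0.006, -0.004, 0.03, 0.002, 0.002, -0.002]
--
wrist [205 203]
wrist [217 239]
side [203 203]
side [207 178]
```

View pics/t1.png

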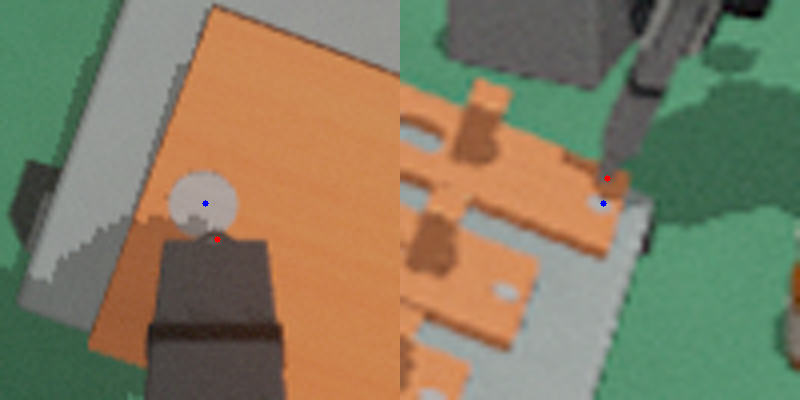

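Both the spot and tip overlays match the image, so I'll touch down gently.

servo_tool(series=[[0.006,-0.004,0.01,0.002,0.002,-0.002],[0.006,-0.004,0.02,0.002,0.002,-0.002],[0.006,-0.004,0.026,0.002,0.002,-0.002],[0.006,-0.004,0.032,0.002,0.002,-0.002],[0.006,-0.004,0.032,0.002,0.002,-0.002]])

```text
time_s: 49.32
tcp_pos: [0.523, -0.2131, 0.1497]
tool_rot: [2.815, 0.123, 1.918]
force: [-15.1, 1.3, 21.9]
finger_gap: 0.204
finger_force: 63.9
```

```bash
cat > tp.py <<'E'
from h import *
import sys
p,q=cur(); t=p+q.apply(TT)-SPOT[int(sys.argv[1])]; f=ctrl.sense()['force']; print('tip-spot mm x,y,n',(t@BX*1e3).round(1),(t[1]*1e3).round(1),(t@BN*1e3).round(1),'Fn',(f@BN).round(1))
E
python3 tp.py 1
```

```text
tip-spot mm x,y,n -0.9 0.9 -0.1 Fn 25.8
```

servo_tool(series=[[0,0,-0.06,0,0,0],[0,0,-0.13,0,0,0],[0,0,-0.2,0,0,0],[0,0,-0.2,0,0,0],[0,0,-0.2,0,0,0]])

```text
time_s: 49.73
tcp_pos: [0.49, -0.2134, 0.2433]
tool_rot: [2.813, 0.124, 1.918]
force: [0.1, 0.1, -2.9]
finger_gap: 0.205
finger_force: 60.4
```

servo_tool(series=[[0,0,0,0,0,0],[0,0,0,0,0,0],[0,0,0,0,0,0]])

```text
time_s: 49.98
tcp_pos: [0.4887, -0.2125, 0.2388]
tool_rot: [2.819, 0.118, 1.919]
force: [-0.1, 0.5, -1.3]
finger_gap: 0.204
finger_force: 60.3
```

```bash
python3 tp.py 1; python3 - <<'E'
from h import *
plan(touch(2,.10),touch(2,.012))
E
```

```text
tip-spot mm x,y,n -3.2 1.9 95.3 Fn -1.2
4 x [0.288, 0.131, -0.004, -0.001, -0.002, 0.0]
4 x [0.288, 0.131, -0.004, -0.001, -0.002, 0.0]
--
3 x [-0.0, 0.0, 0.176, 0.0, 0.0, 0.0]
--
```

servo_tool(series=[[0.288,0.131,-0.004,-0.001,-0.002,0],[0.288,0.131,-0.004,-0.001,-0.002,0],[0.288,0.131,-0.004,-0.001,-0.002,0],[0.288,0.131,-0.004,-0.001,-0.002,0],[0.288,0.131,-0.004,-0.001,-0.002,0]])

```text
time_s: 50.4
tcp_pos: [0.4969, -0.0498, 0.2452]
tool_rot: [2.815, 0.121, 1.925]
force: [-0.5, 0.9, -0.7]
finger_gap: 0.198
finger_force: 60.2
```

servo_tool(series=[[0.288,0.131,-0.004,0,0,0],[0.288,0.131,-0.004,0,0,0],[0.288,0.131,-0.004,0,0,0],[0.288,0.131,-0.004,0,0,0],[0.288,0.131,-0.004,0,0,0]])

```text
time_s: 50.82
tcp_pos: [0.5054, 0.108, 0.2501]
tool_rot: [2.816, 0.121, 1.925]
force: [-0.0, 0.7, -1.1]
finger_gap: 0.202
finger_force: 60.2
```

servo_tool(series=[[0,0,0.05,0,0,0],[0,0,0.1,0,0,0],[0,0,0.15,0,0,0],[0,0,0.16,0,0,0],[0,0,0.16,0,0,0]])

```text
time_s: 51.23
tcp_pos: [0.5314, 0.1022, 0.1728]
tool_rot: [2.821, 0.123, 1.918]
force: [-0.2, -0.3, -0.9]
finger_gap: 0.197
finger_force: 60.1
```

servo_tool(series=[[0,0,0,0,0,0],[0,0,0,0,0,0],[0,0,0,0,0,0],[0,0,0,0,0,0]])

```text
time_s: 51.57
tcp_pos: [0.5332, 0.103, 0.1776]
tool_rot: [2.812, 0.124, 1.918]
force: [-0.5, -0.2, 0.1]
finger_gap: 0.201
finger_force: 60.1
```

```bash
python3 tp.py 2; python3 - <<'E'
from h import *
plan(touch(2,0))
E
```

```text
tip-spot mm x,y,n 2.2 -0.2 22.6 Fn 0.2
1 x [0.002, -0.004, 0.045, 0.001, 0.0, 0.0]
--
```

servo_tool(series=[[0.002,-0.004,0.015,0.001,0,0],[0.002,-0.004,0.028,0.001,0,0],[0.002,-0.004,0.038,0.001,0,0],[0.002,-0.004,0.043,0.001,0,0],[0.002,-0.004,0.046,0.001,0,0]])

```text
time_s: 51.98
tcp_pos: [0.5381, 0.1031, 0.155]
tool_rot: [2.816, 0.124, 1.918]
force: [-19.4, -1.4, 27.3]
finger_gap: 0.2
finger_force: 64.6
```

servo_tool(series=[[0,0,0,0,0,0],[0,0,0,0,0,0]])

```text
time_s: 52.15
tcp_pos: [0.5379, 0.1031, 0.1552]
tool_rot: [2.816, 0.123, 1.918]
force: [-13.3, -0.9, 16.4]
finger_gap: 0.206
finger_force: 63.1
```

```bash
python3 tp.py 2
```

```text
tip-spot mm x,y,n -1.4 -0.2 -0.1 Fn 19.9
```

Touched plate 2. Next is plate 3.

servo_tool(series=[[0,0,-0.06,0,0,0],[0,0,-0.13,0,0,0],[0,0,-0.19,0,0,0],[0,0,-0.19,0,0,0],[0,0,-0.19,0,0,0]])

```text
time_s: 52.57
tcp_pos: [0.507, 0.1035, 0.2449]
tool_rot: [2.812, 0.124, 1.918]
force: [0.7, -0.2, -1.7]
finger_gap: 0.205
finger_force: 60.4
```

servo_tool(series=[[0,0,0,0,0,0],[0,0,0,0,0,0],[0,0,0,0,0,0],[0,0,0,0,0,0]])

```text
time_s: 52.9
tcp_pos: [0.5058, 0.1031, 0.2414]
tool_rot: [2.819, 0.123, 1.918]
force: [0.2, -0.6, -0.8]
finger_gap: 0.203
finger_force: 60.4
```

```bash
python3 tp.py 2; python3 - <<'E'
from h import *
plan(touch(3,.10),touch(3,.02))
E
```

```text
tip-spot mm x,y,n -2.4 -0.3 92.0 Fn -0.8
3 x [-0.202, -0.059, -0.008, -0.001, -0.0, 0.0]
3 x [-0.202, -0.059, -0.008, -0.001, -0.0, 0.0]
--
2 x [-0.0, 0.0, 0.16, 0.0, 0.0, 0.0]
--
```

servo_tool(series=[[-0.202,-0.059,-0.008,-0.001,0,0],[-0.202,-0.059,-0.008,-0.001,0,0],[-0.202,-0.059,-0.008,-0.001,0,0],[-0.202,-0.059,-0.008,-0.001,0,0]])

```text
time_s: 53.23
tcp_pos: [0.5132, -0.005, 0.2495]
tool_rot: [2.815, 0.125, 1.913]
force: [-0.1, 0.2, -1.3]
finger_gap: 0.201
finger_force: 60.1
```

servo_tool(series=[[-0.202,-0.059,-0.008,0,0,0],[-0.202,-0.059,-0.008,0,0,0],[-0.202,-0.059,-0.008,0,0,0],[-0.202,-0.059,-0.008,0,0,0]])

```text
time_s: 53.57
tcp_pos: [0.5202, -0.1098, 0.2561]
tool_rot: [2.816, 0.124, 1.914]
force: [0.4, -0.8, -1.3]
finger_gap: 0.2
finger_force: 60.1
```

servo_tool(series=[[0,0,0.05,0,0,0],[0,0,0.1,0,0,0],[0,0,0.15,0,0,0],[0,0,0.16,0,0,0],[0,0,0.16,0,0,0]])

```text
time_s: 53.98
tcp_pos: [0.546, -0.1055, 0.1786]
tool_rot: [2.819, 0.12, 1.919]
force: [0.5, 0.1, -0.5]
finger_gap: 0.207
finger_force: 60.1
```

servo_tool(series=[[0,0,0,0,0,0],[0,0,0,0,0,0],[0,0,0,0,0,0],[0,0,0,0,0,0]])

```text
time_s: 54.32
tcp_pos: [0.5477, -0.1065, 0.183]
tool_rot: [2.813, 0.125, 1.918]
force: [-0.3, 0.1, -1.3]
finger_gap: 0.202
finger_force: 60.1
```

```bash
python3 tp.py 3; python3 - <<'E'
from h import *
plan(touch(3,0))
E
```

```text
tip-spot mm x,y,n 2.0 0.2 22.8 Fn -1.1
1 x [0.001, -0.004, 0.046, 0.001, 0.001, 0.001]
--
```

servo_tool(series=[[0.001,-0.004,0.015,0.001,0.001,0],[0.001,-0.004,0.028,0.001,0.001,0],[0.001,-0.004,0.038,0.001,0.001,0],[0.001,-0.004,0.043,0.001,0.001,0],[0.001,-0.004,0.046,0.001,0.001,0]])

```text
time_s: 54.73
tcp_pos: [0.5528, -0.107, 0.1606]
tool_rot: [2.816, 0.123, 1.918]
force: [-18.9, 0.2, 27.4]
finger_gap: 0.201
finger_force: 64.4
```

servo_tool(series=[[0,0,0,0,0,0],[0,0,0,0,0,0]])

```text
time_s: 54.9
tcp_pos: [0.5526, -0.1069, 0.1607]
tool_rot: [2.816, 0.123, 1.918]
force: [-12.1, 1.2, 16.4]
finger_gap: 0.207
finger_force: 63.0
```

```bash
python3 tp.py 3
```

```text
tip-spot mm x,y,n -1.5 -0.2 0.1 Fn 19.5
```

servo_tool(series=[[0,0,-0.06,0,0,0],[0,0,-0.13,0,0,0],[0,0,-0.19,0,0,0],[0,0,-0.19,0,0,0],[0,0,-0.19,0,0,0]])

```text
time_s: 55.32
tcp_pos: [0.5216, -0.1071, 0.2504]
tool_rot: [2.813, 0.124, 1.918]
force: [0.2, -0.6, -1.2]
finger_gap: 0.203
finger_force: 60.4
```

servo_tool(series=[[0,0,0,0,0,0],[0,0,0,0,0,0],[0,0,0,0,0,0],[0,0,0,0,0,0]])

```text
time_s: 55.65
tcp_pos: [0.5205, -0.1066, 0.2469]
tool_rot: [2.818, 0.121, 1.919]
force: [-0.1, 1.0, -0.4]
finger_gap: 0.197
finger_force: 60.4
```

```bash
python3 tp.py 3; python3 - <<'E'
from h import *
plan(touch(4,.10),touch(4,.02))
E
```

```text
tip-spot mm x,y,n -2.5 0.3 92.1 Fn -0.4
3 x [0.183, 0.109, -0.016, -0.003, -0.002, 0.001]
--
2 x [-0.0, 0.0, 0.16, 0.0, 0.0, 0.0]
--
```

servo_tool(series=[[0.183,0.109,-0.016,-0.003,-0.002,0],[0.183,0.109,-0.016,-0.003,-0.002,0],[0.183,0.109,-0.016,-0.003,-0.002,0],[0.183,0.109,-0.016,-0.003,-0.002,0]])

```text
time_s: 55.98
tcp_pos: [0.5357, 0.0017, 0.2623]
tool_rot: [2.811, 0.124, 1.922]
force: [-0.0, 0.5, -1.3]
finger_gap: 0.198
finger_force: 60.2
```

servo_tool(series=[[0,0,0.05,0,0,0],[0,0,0.1,0,0,0],[0,0,0.15,0,0,0],[0,0,0.16,0,0,0],[0,0,0.16,0,0,0]])

```text
time_s: 56.4
tcp_pos: [0.5613, -0.0022, 0.1841]
tool_rot: [2.817, 0.123, 1.918]
force: [0.0, -0.0, -1.7]
finger_gap: 0.201
finger_force: 60.1
```

servo_tool(series=[[0,0,0,0,0,0],[0,0,0,0,0,0],[0,0,0,0,0,0],[0,0,0,0,0,0]])

```text
time_s: 56.73
tcp_pos: [0.5631, -0.002, 0.1887]
tool_rot: [2.809, 0.126, 1.917]
force: [0.2, 0.1, -2.0]
finger_gap: 0.207
finger_force: 60.1
```

```bash
python3 tp.py 4; python3 - <<'E'
from h import *
plan(touch(4,0))
E
```

```text
tip-spot mm x,y,n 2.4 -0.3 22.8 Fn -2.0
1 x [0.002, -0.003, 0.046, 0.003, 0.002, 0.001]
--
```

servo_tool(series=[[0.002,-0.003,0.015,0.003,0.002,0],[0.002,-0.003,0.028,0.003,0.002,0],[0.002,-0.003,0.038,0.003,0.002,0],[0.002,-0.003,0.043,0.003,0.002,0],[0.002,-0.003,0.046,0.003,0.002,0]])

```text
time_s: 57.15
tcp_pos: [0.5686, -0.0017, 0.1662]
tool_rot: [2.816, 0.122, 1.918]
force: [-18.1, -0.1, 25.0]
finger_gap: 0.203
finger_force: 64.3
```

servo_tool(series=[[0,0,0,0,0,0],[0,0,0,0,0,0]])

```text
time_s: 57.32
tcp_pos: [0.5684, -0.0016, 0.1664]
tool_rot: [2.816, 0.122, 1.918]
force: [-12.3, 0.5, 14.8]
finger_gap: 0.201
finger_force: 62.9
```

```bash
python3 tp.py 4
```

```text
tip-spot mm x,y,n -1.1 0.2 -0.0 Fn 18.1
```

servo_tool(series=[[0,0,-0.06,0,0,0],[0,0,-0.13,0,0,0],[0,0,-0.21,0,0,0],[0,0,-0.25,0,0,0],[0,0,-0.25,0,0,0]])

```text
time_s: 57.73
tcp_pos: [0.5275, -0.0016, 0.2883]
tool_rot: [2.808, 0.125, 1.918]
force: [1.4, -0.1, -0.5]
finger_gap: 0.199
finger_force: 60.2
```

servo_tool(series=[[0,0,0,0,0,0],[0,0,0,0,0,0],[0,0,0,0,0,0],[0,0,0,0,0,0]])

```text
time_s: 58.07
tcp_pos: [0.526, -0.0016, 0.2802]
tool_rot: [2.82, 0.121, 1.919]
force: [-0.1, 0.1, -1.1]
finger_gap: 0.209
finger_force: 60.2
```

```bash
python3 tp.py 4; python3 - <<'E'
from h import *
print(cur()[0])
# upright probe over the pot: pot centre, tip height
def up(z): 
    q=T(0,0,0,111)[1]; return np.array([.398,-.318,.005+z])-q.apply(TT),q
plan(touch(1,.16),up(.17))
E
```

```text
tip-spot mm x,y,n -2.5 0.3 121.5 Fn -1.0
[ 0.52601232 -0.00158932  0.28020155]
3 x [-0.181, -0.12, -0.038, -0.002, -0.001, 0.0]
3 x [-0.181, -0.12, -0.038, -0.002, -0.001, 0.0]
--
4 x [-0.145, -0.202, -0.034, 0.207, 0.08, 0.0]
--
```

servo_tool(series=[[-0.181,-0.12,-0.038,-0.002,-0.001,0],[-0.181,-0.12,-0.038,-0.002,-0.001,0],[-0.181,-0.12,-0.038,-0.002,-0.001,0],[-0.181,-0.12,-0.038,-0.002,-0.001,0]])

```text
time_s: 58.4
tcp_pos: [0.4969, -0.1113, 0.2915]
tool_rot: [2.815, 0.124, 1.913]
force: [-0.6, 1.1, -1.0]
finger_gap: 0.202
finger_force: 60.1
```

servo_tool(series=[[-0.181,-0.12,-0.038,0,0,0],[-0.181,-0.12,-0.038,0,0,0],[-0.181,-0.12,-0.038,0,0,0],[-0.181,-0.12,-0.038,0,0,0]])

```text
time_s: 58.73
tcp_pos: [0.4686, -0.2174, 0.3011]
tool_rot: [2.815, 0.123, 1.913]
force: [0.1, -0.5, -0.5]
finger_gap: 0.204
finger_force: 60.1
```

servo_tool(series=[[-0.145,-0.202,-0.034,0.207,0.08,0],[-0.145,-0.202,-0.034,0.207,0.08,0],[-0.145,-0.202,-0.034,0.207,0.08,0],[-0.145,-0.202,-0.034,0.207,0.08,0],[-0.145,-0.202,-0.034,0.207,0.08,0]])

```text
time_s: 59.15
tcp_pos: [0.4001, -0.3188, 0.292]
tool_rot: [-3.141, -0.004, 1.936]
force: [0.1, 1.0, -1.6]
finger_gap: 0.202
finger_force: 60.2
```

servo_tool(series=[[0,0,0,0,0,0],[0,0,0,0,0,0],[0,0,0,0,0,0],[0,0,0,0,0,0],[0,0,0,0,0,0]])

```text
time_s: 59.57
tcp_pos: [0.3996, -0.3168, 0.2953]
tool_rot: [3.139, 0.001, 1.94]
force: [-0.4, 0.7, -1.7]
finger_gap: 0.199
finger_force: 60.1
```

```bash
cat >> h.py <<'E'
def up(z): 
    q=T(0,0,0,111)[1]; return np.array([.398,-.318,.005+z])-q.apply(TT),q
E
python3 - <<'E'
from h import *
p,q=cur(); print(p,q.as_euler('xyz'),(p+q.apply(TT)))
plan(up(.08),up(.012),slow=1.5)
E
```

```text
[ 0.39955302 -0.31679946  0.29530074] [3.13900114e+00 1.26552959e-03 1.93957449e+00] [ 0.39903774 -0.31683707  0.17729878]
4 x [-0.001, -0.003, 0.185, 0.002, 0.001, 0.001]
--
3 x [0.0, -0.0, 0.136, 0.0, 0.0, 0.0]
--
```

servo_tool(series=[[-0.001,-0.003,0.08,0.002,0.001,0],[-0.001,-0.003,0.15,0.002,0.001,0],[-0.001,-0.003,0.185,0.002,0.001,0],[-0.001,-0.003,0.185,0.002,0.001,0],[-0.001,-0.003,0.185,0.002,0.001,0]])

```text
time_s: 59.98
tcp_pos: [0.398, -0.3179, 0.2021]
tool_rot: [-3.14, -0.003, 1.939]
force: [0.1, -0.1, -0.8]
finger_gap: 0.204
finger_force: 60.1
```

servo_tool(series=[[0,0,0.02,0,0,0],[0,0,0.045,0,0,0],[0,0,0.07,0,0,0],[0,0,0.09,0,0,0],[0,0,0.09,0,0,0]])

```text
time_s: 60.4
tcp_pos: [0.3981, -0.3182, 0.1561]
tool_rot: [-3.14, -0.003, 1.939]
force: [0.5, -0.1, -1.7]
finger_gap: 0.201
finger_force: 60.1
```

```bash
python3 - <<'E'
from h import *
p,q=cur(); print((p+q.apply(TT)))
plan(up(.004))
E
```

```text
[ 0.39690812 -0.31805515  0.03812035]
1 x [-0.0, 0.002, 0.058, -0.001, -0.002, 0.001]
--
```

Inside the pot with no side force. I'll lower it to the floor and release.

servo_tool(series=[[0,0.002,0.02,0,0,0],[0,0.002,0.04,0,0,0],[0,0.002,0.056,0,0,0],[0,0.002,0.062,0,0,0],[0,0.002,0.062,0,0,0]])

```text
time_s: 60.82
tcp_pos: [0.3987, -0.3177, 0.125]
tool_rot: [-3.139, -0.003, 1.938]
force: [-0.9, -0.6, -0.5]
finger_gap: 0.203
finger_force: 60.1
```

servo_tool(series=[[0,0,0.002,0,0,0],[0,0,0.004,0,0,0],[0,0,0.004,0,0,0]])

```text
time_s: 61.07
tcp_pos: [0.3993, -0.3182, 0.1243]
tool_rot: [-3.14, -0.001, 1.938]
force: [1.5, -0.7, -0.5]
finger_gap: 0.205
finger_force: 60.1
```

servo_tool(series=[[0,0,0,0,0,0],[0,0,0,0,0,0],[0,0,0,0,0,0],[0,0,0,0,0,0],[0,0,0,0,0,0]], fingers=1)

```text
time_s: 61.48
tcp_pos: [0.3992, -0.3182, 0.1243]
tool_rot: [-3.14, -0.001, 1.938]
force: [-0.5, 0.2, -0.6]
finger_gap: 0.898
finger_force: 0.0
```

servo_tool(series=[[0,0,-0.06,0,0,0],[0,0,-0.14,0,0,0],[0,0,-0.22,0,0,0],[0,0,-0.27,0,0,0],[0,0,-0.27,0,0,0]])

```text
time_s: 61.9
tcp_pos: [0.401, -0.3195, 0.2654]
tool_rot: [3.138, 0.006, 1.938]
force: [-0.0, -0.6, -0.3]
finger_gap: 1.002
finger_force: 0.0
```

servo_tool(series=[[0,0,0,0,0,0],[0,0,0,0,0,0],[0,0,0,0,0,0],[0,0,0,0,0,0]])

```text
time_s: 62.23
tcp_pos: [0.3989, -0.3178, 0.2576]
tool_rot: [-3.139, -0.004, 1.939]
force: [-0.2, -0.4, 0.3]
finger_gap: 1.0
finger_force: 0.0
```

```bash
python3 - <<'E'
from h import *
print(cur()[0])
plan(T(.512,-.4298,.22,169),T(.512,-.4298,.062,169),slow=1.1)
E
```

```text
[ 0.39890823 -0.31783758  0.25756044]
5 x [-0.145, 0.065, 0.037, -0.0, -0.002, -0.322]
5 x [-0.159, -0.013, 0.037, -0.0, -0.002, -0.322]
--
5 x [0.0, -0.0, 0.316, 0.0, 0.0, 0.0]
--
```

servo_tool(series=[[-0.145,0.065,0.037,0,0,-0.322],[-0.145,0.065,0.037,0,0,-0.322],[-0.145,0.065,0.037,0,0,-0.322],[-0.145,0.065,0.037,0,0,-0.322],[-0.145,0.065,0.037,0,0,-0.322]])

```text
time_s: 62.65
tcp_pos: [0.4557, -0.3742, 0.238]
tool_rot: [-3.141, -0.006, 2.447]
force: [-0.1, -0.4, 0.3]
finger_gap: 0.999
finger_force: 0.0
```

servo_tool(series=[[-0.159,-0.013,0.037,0,0,-0.322],[-0.159,-0.013,0.037,0,0,-0.322],[-0.159,-0.013,0.037,0,0,-0.322],[-0.159,-0.013,0.037,0,0,-0.322],[-0.159,-0.013,0.037,0,0,-0.322]])

```text
time_s: 63.07
tcp_pos: [0.5125, -0.4302, 0.2199]
tool_rot: [3.14, -0.005, 2.95]
force: [-0.4, 0.7, -0.2]
finger_gap: 0.996
finger_force: 0.0
```

servo_tool(series=[[0,0,0,0,0,0],[0,0,0,0,0,0],[0,0,0,0,0,0],[0,0,0,0,0,0]])

```text
time_s: 63.4
tcp_pos: [0.5123, -0.43, 0.2226]
tool_rot: [3.142, -0.001, 2.948]
force: [0.3, 0.5, -0.4]
finger_gap: 1.004
finger_force: 0.0
```

```bash
python3 - <<'E'
from h import *
C=snap('wrist','w8.png'); d={'wrist':1}
im=cv2.imread('pics/raw_w8.png')
sc=ctrl.read_camera('side')[:,:,::-1][110:240,190:350]
cv2.imwrite('pics/w8.png',np.hstack([cv2.resize(im,(400,300)),cv2.resize(sc,(369,300),interpolation=cv2.INTER_CUBIC)]))
print(cur()[0]); plan(T(.513,-.4298,.062,169),slow=1.1)
E
```

```text
[ 0.51242236 -0.43002491  0.22242091]
5 x [-0.001, 0.001, 0.321, 0.0, -0.001, -0.0]
--
```

View pics/w8.png

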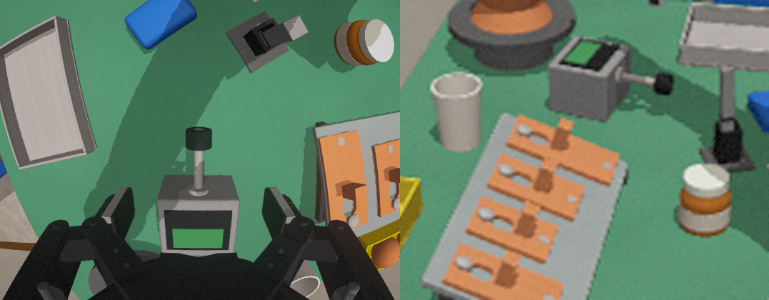

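The plates hang well, the probe is in its pot, the jar is upright and the knob is out. Last step is to push the knob in.

servo_tool(series=[[0,0,0.07,0,0,0],[0,0,0.15,0,0,0],[0,0,0.23,0,0,0],[0,0,0.29,0,0,0],[0,0,0.321,0,0,0]])

```text
time_s: 63.92
tcp_pos: [0.5102, -0.4284, 0.0567]
tool_rot: [3.138, -0.007, 2.949]
force: [-0.4, 0.5, 1.1]
finger_gap: 1.002
finger_force: 0.0
```

servo_tool(series=[[0,0,0,0,0,0],[0,0,0,0,0,0],[0,0,0,0,0,0],[0,0,0,0,0,0],[0,0,0,0,0,0]], fingers=-1)

```text
time_s: 64.33
tcp_pos: [0.5135, -0.4299, 0.0641]
tool_rot: [3.141, 0.002, 2.95]
force: [1.7, 4.5, 4.1]
finger_gap: 0.378
finger_force: 59.5
```

servo_tool(series=[[0,0,0,0,0,0],[0,0,0,0,0,0],[0,0,0,0,0,0]])

```text
time_s: 64.58
tcp_pos: [0.5135, -0.4299, 0.0641]
tool_rot: [3.141, 0.002, 2.95]
force: [-0.0, 3.8, 5.9]
finger_gap: 0.378
finger_force: 59.7
```

servo_tool(series=[[-0.016,0,0,0,0,0],[-0.032,0,0,0,0,0],[-0.048,0,0,0,0,0],[-0.06,0,0,0,0,0],[-0.064,0,0,0,0,0]])

```text
time_s: 65.0
tcp_pos: [0.5431, -0.4359, 0.064]
tool_rot: [-3.141, -0.003, 2.95]
force: [-14.4, 5.9, 17.3]
finger_gap: 0.378
finger_force: 60.8
```

servo_tool(series=[[0,0,0,0,0,0],[0,0,0,0,0,0],[0,0,0,0,0,0]])

```text
time_s: 65.25
tcp_pos: [0.5431, -0.4359, 0.0641]
tool_rot: [3.142, -0.002, 2.95]
force: [-7.4, 6.2, 12.3]
finger_gap: 0.376
finger_force: 60.6
```

Knob moved 30.2 mm to its inner stop. I'll release and retreat.

servo_tool(series=[[0,0,0,0,0,0],[0,0,0,0,0,0],[0,0,0,0,0,0],[0,0,0,0,0,0],[0,0,0,0,0,0]], fingers=1)

```text
time_s: 65.67
tcp_pos: [0.5438, -0.4363, 0.0611]
tool_rot: [3.141, -0.002, 2.95]
force: [0.6, 0.4, 0.7]
finger_gap: 1.002
finger_force: 0.0
```

servo_tool(series=[[0,0,-0.06,0,0,0],[0,0,-0.14,0,0,0],[0,0,-0.22,0,0,0],[0,0,-0.3,0,0,0],[0,0,-0.36,0,0,0]])

```text
time_s: 66.08
tcp_pos: [0.5442, -0.4365, 0.245]
tool_rot: [-3.141, 0.001, 2.95]
force: [-0.0, -1.0, 0.6]
finger_gap: 0.993
finger_force: 0.0
```

servo_tool(series=[[0,0,0,0,0,0],[0,0,0,0,0,0],[0,0,0,0,0,0],[0,0,0,0,0,0],[0,0,0,0,0,0]])

```text
time_s: 66.5
tcp_pos: [0.5435, -0.436, 0.2392]
tool_rot: [3.14, -0.005, 2.95]
force: [-0.3, 0.5, -0.5]
finger_gap: 1.003
finger_force: 0.0
```

```bash
python3 - <<'E'
from h import *
# knob check: dark blob centroid near the expected in-place in the wrist view
C=cam('wrist'); im=ctrl.read_camera('wrist')
for n,p in(('in',[.5428,-.4362,.058]),('out',[.513,-.43,.058])):
    u,v=proj('wrist',p,C).round().astype(int); print(n,(u,v),im[v-3:v+4,u-3:u+4].mean((0,1)).round())
print(ctrl.sense()['force'],ctrl.sense()['tcp_pos'])
E
```

```text
in (np.int64(277), np.int64(189)) [46. 53. 48.]
out (np.int64(278), np.int64(158)) [ 77. 137. 103.]
[0.44742512 0.78184257 0.10820919] [ 0.54356299 -0.43598341  0.23939638]
```

The knob is dark at the "in" position and the table is green at "out", so it is pushed in. Handing in.

```bash
python3 -c "
from plant import ctrl
print(ctrl.hand_in())"
```

```text
the job is handed in; nothing more can be done
None
```

I handed in the job at about 66 s. All four plates hang locked, the spots were touched from longest to shortest with the reader on, the probe is back in its holder, the knob is pushed in and the jar is still standing; the hand-in gave no verdict.

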